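# Set out a kiln shelf for firing

## Task

Load the kiln shelf for firing, 'in front' meaning towards the robot: stand the jar in the middle of the shelf with the lid that fits it seated on top, the tall beaker straight in front of the tall square post and the low dish straight in front of the short round post, both in one row with the jar, parallel to the posts' row. Stand the cone pack midway between the two posts, in line with them and lengthwise along that line. Set everything down upright and gently, without dropping it, let go, and leave the small lid and the glaze pot where they are.

Things in the scene. Friction and masses are not known exactly. Their poses are not given: they have to be found in the camera images.
- kiln_shelf: sandy-brown flat ceramic kiln shelf, a slab 220 (x) x 260 (y) x 12 mm thick, fixed on the table. Origin at the centre of its underside; its top is at z = +12 mm. +x points to its back edge (away from the robot), +y to its left edge seen from the robot; it may be turned by up to 0.2 rad
- tall_post: fixed square pale kiln post 30 x 30 x 75 mm high, on the shelf near a back corner: at 80 mm behind the shelf's centre and 92 mm to its left or right (the other post is at the other side). Origin at the centre of its underside, axes parallel to the shelf's
- short_post: fixed round pale kiln post, 32 mm diameter, 35 mm high, on the shelf near the other back corner (80 mm behind the centre, 92 mm to the side). Origin at the centre of its underside, axes parallel to the shelf's
- jar: loose terracotta jar, straight-sided, open top without a lid on it, 62 mm outer diameter, 60 mm high, 5 mm wall, mouth 52 mm. Stands upright on the table. Origin at the centre of its underside, z up. About 0.2 kg
- lid: the jar's lid, loose, terracotta, lying knob up: a disc 62 mm diameter and 8 mm thick, below it a locating boss 44 mm diameter and 6 mm deep that enters the jar's mouth, on top a knob 18 mm diameter and 24 mm high. Origin at the centre of the boss's underside, z up through the knob: disc from 6 to 14 mm, knob from 14 to 38 mm. Seated, its origin is 54 mm above the jar's. About 60 g
- beaker: tall slim loose terracotta beaker, straight-sided, open top, 48 mm outer diameter, 95 mm high, 4 mm wall. Origin at the centre of its underside, z up. About 0.18 kg
- dish: low wide loose terracotta dish, straight-sided, open top, 68 mm outer diameter, 28 mm high, 5 mm wall. Origin at the centre of its underside, z up. About 0.12 kg
- cone_pack: loose pale cone pack: a bar 22 (x) x 64 (y) x 18 mm high with a row of three small pointed cones, 40 mm high and 16 mm wide at the foot, standing on it along y (58 mm overall height). Origin at the centre of its underside; y along its length. Grip it across its 22 mm width. About 80 g
- small_lid: a stray smaller terracotta lid that does not fit the jar, loose, to be left alone: disc 42 mm diameter, knob 14 mm diameter, 30 mm overall height. Origin at the centre of its underside
- glaze_pot: closed round glaze pot with a black cap, 54 mm diameter, 70 mm high, loose, to be left alone. Origin at the centre of its underside
Not all that is in view belongs to the job. What is shaped like the jar but green is not meant.

How it is judged:
By the outcome, as a careful person would: the job done as asked, in the order asked, and still so for the second after the job is handed in, with the robot touching nothing.
It also fails if it takes over 128 s, if anything falls off the work surface, if the arm or the gripper's body presses on something with over 40 N, if the wrist force passes 120 N, or if a joint passes its speed limit or range.

## Robot

A 7-joint arm with a two-finger parallel gripper is mounted at the origin on the work surface. World frame = base frame: x ahead of the robot, y to its left, z up, the work surface at z = 0. Lengths are in m, angles in rad, forces in N, time in s.
With the tool pointing down it reaches from about 0.425 to 0.925 m from the base axis. Payload 6.8 kg.
Tool frame: the origin (TCP) lies midway between the tips of the shut fingers; the grasp point (between the pads) lies 19 mm behind it; y points along the fingers, z is the direction in which the jaws open and shut, and the axes are right-handed (so a half turn about y gives the same grasp; the last joint's range is limited). The gripper opens to 85 mm and grips with 20 to 120 N. Pads are 22 mm wide; open, the fingers measure 114 mm over their backs; the gripper's body (76 mm by 85 mm) begins 54 mm behind the grasp point. The pads swing forward as they close: fully open they stand 13 mm farther back than shut.
Start: joints at [1.188, 0.477, 0.022, 1.555, -0.011, 1.109, -0.083], TCP at [0.183, -0.65, 0.231] pointing down, gripper open.
Joint ranges: [-2.96, 2.96], [-0.34, 2.1], [-1.41, 1.46], [0.24, 2.44], [-1.37, 4.51], [0.17, 1.92], [-2.96, 2.96]. Speed limits (rad/s): [2.39, 2.39, 3.14, 3.14, 3.14, 3.14, 3.14].

## Interface

Orientations are given as a unit quaternion [w, x, y, z].
In Python, from station import bot gives the robot as it stands. The module is installed in compiled form; this text tells all that it offers.
- The arm moves only by the shell command python3 -m crank 'ROWS' [FORCE]. ROWS is JSON, a list of rows, each an object with "linear": the shift along the tool's x, y, z in m, a list of three; "dr": the turn, a rotation vector about the tool's x, y, z in degrees, a list of three; "hand": the gripper command: -1 is shut, 1 is fully open, values between are in proportion. A call has 1 to 10 rows; each row is the pose to reach, as a shift and turn from the pose commanded when the call began, along the tool's axes at that moment; what a row does not reach only later rows make up. A row lasts 1/12 s, in which the tool goes at most 41.7 mm and 7.16 degrees, less where a joint would pass 70% of its speed; a pose out of reach is approached as far as the arm can. A call with a gripper value outside its range is refused whole. The fingers move at their own pace and stop on an object; FORCE is the grip in N (left out, the last holds). Time passes only in rows, so rows that repeat a pose let the fingers close. It gives the time, the measured TCP pose, the force and the opening at its end, in the units of the state.
- bot.get_obs(): the state, without advancing time (a new reading comes with each control period).
- bot.read_camera(name): name is "side" or "top" or "wrist"; returns the picture (480x640x3 uint8, blue, green, red); there is no depth.
- bot.camera_params(name): a dict with "K" (3x3 intrinsics, pixels), "k1" (the pictures are not rectified: a ray, as slopes to the right and down, at radius r is drawn at 1 + k1 r^2 times it, then the intrinsics apply), "R" (3x3) and "t" (3): a world point X has camera coordinates R X + t; the wrist camera has in their place "hand_eye" (4x4, takes a point from camera to tool coordinates, whose origin is the TCP and whose axes are the tool frame's). Camera axes: x right, y down, z forward; pixel columns grow to the right and rows downward; lengths in m; the calibration is good to about 2 mm. A picture is of the moment at which its call begins: read the wrist's pose just before it. camera_params takes no time and is no camera call.
- bot.hand_in(): hands the job in, once; it reports no verdict.
Trained networks look in the newest picture that a camera, given by its name, has taken for a name from the list of things; names that differ only in an ending like _2 or _b are one class to them, and where a whole thing is asked for, a point or a joint stands for the part that bears it (a point fixed in the world has none). Each returns a list of dicts, best first, with "score" (0 to 1); they miss things now and then, are a little off and sometimes report something else, mostly with a low value. They report only what shows in the picture. A call takes as long as a camera call. They do not tell look-alikes from the thing itself.
- bot.search_frame(camera, target): "extent" ([left, top, right, bottom] in pixels, round what is visible of it).
- bot.cut_out(camera, target): "pixels" (480x640 bool, what is visible of it) and "extent" ([left, top, right, bottom] in pixels, round what is visible of it).
- bot.place_of(camera, target): "xy" ([column, row] in pixels: a listed point, or the origin of a listed thing).
The state is a dict: "t": time; "q": joint angles; "joint_vel": joint speeds; "joint_torque": joint torques, N m; "eef_pos": TCP position; "tool_rot": TCP orientation; "contact_force": force on the tool from outside, world axes, zero at the start; "torque": the same for the moment, N m; "gripper_width": opening from 0.0 (shut) to 1.0 (fully open).
Only numpy, scipy, OpenCV 4.12 (cv2) and the standard library are available. Lean on these libraries where they do the work, as an engineer would, in place of code of your own. Each camera call takes 0.05 s, during which the arm holds its last target. There are 200 camera calls.

## Working session

There is one attempt and no reset: what is moved stays moved. The work goes in short steps, Python scripts to look and compute and a shell command to move; the robot and the scene stay as the last step left them, time stands still between calls to the robot, and variables do not carry over. Pictures are saved under pics/ and viewed, about 12 in all and at most 16, crops included, and the job is handed in when it is done.

```bash
mkdir -p pics; cat > h.py <<'E'
import numpy as np, cv2
from station import bot
from scipy.spatial.transform import Rotation as Ro
def tool(o=None):
    o=o or bot.get_obs(); q=o["tool_rot"]; T=np.eye(4)
    T[:3,:3]=Ro.from_quat([q[1],q[2],q[3],q[0]]).as_matrix(); T[:3,3]=o["eef_pos"]; return T
def cam(name,T=None):
    p=bot.camera_params(name)
    if name=="wrist":
        C=(tool() if T is None else T)@np.array(p["hand_eye"]); R=C[:3,:3].T; t=-R@C[:3,3]
    else: R,t=np.array(p["R"]),np.array(p["t"])
    return np.array(p["K"]),p["k1"],R,t
def proj(c,X):
    K,k,R,t=c; X=np.atleast_2d(X)@R.T+t; s=X[:,:2]/X[:,2:]; s=s*(1+k*(s**2).sum(1,keepdims=True)); return s@K[:2,:2].T+K[:2,2]
def ray(c,uv):
    K,k,R,t=c; d=(np.linalg.inv(K)@[uv[0],uv[1],1])[:2]; s=d.copy()
    for _ in range(30): s=d/(1+k*(s@s))
    v=R.T@np.array([*s,1]); return -R.T@t,v
def at(c,uv,z):
    o,v=ray(c,uv); return (o+v*(z-o[2])/v[2])
E
python3 - <<'E'
from h import *
for n in("top","side"):
    im=bot.read_camera(n); cv2.imwrite(f"pics/{n}0.png",im); c=cam(n); print(n,"cam pos",(-c[2].T@c[3]).round(3),"k1",c[1])
    for t in "kiln_shelf tall_post short_post jar lid beaker dish cone_pack small_lid glaze_pot".split():
        a=bot.place_of(n,t); b=bot.search_frame(n,t)
        print(t,[(np.round(x["xy"]).astype(int).tolist(),round(x["score"],2),at(c,x["xy"],0.012 if t in("kiln_shelf","tall_post","short_post") else 0)[:2].round(3).tolist()) for x in a[:4]],[np.round(x["extent"]).astype(int).tolist() for x in b[:4]])
print(bot.get_obs(),tool().round(3))
print(bot.camera_params("wrist"))
E
```

```text
top cam pos [ 0.384 -0.058  1.028] k1 -6.543897475335347e-05
kiln_shelf [([309, 198], 0.59, [0.567, -0.028])] [[254, 148, 371, 248]]
tall_post [([351, 163], 0.64, [0.646, -0.124])] [[396, 241, 427, 262], [264, 152, 281, 170], [349, 149, 366, 168]]
short_post [([276, 163], 0.61, [0.647, 0.048]), ([132, 258], 0.45, [0.434, 0.368])] [[110, 243, 144, 278], [266, 153, 281, 171]]
jar [([522, 261], 0.91, [0.42, -0.507]), ([457, 300], 0.74, [0.335, -0.357]), ([470, 246], 0.7, [0.455, -0.391]), ([526, 311], 0.65, [0.308, -0.508])] [[455, 233, 491, 265], [508, 241, 546, 274], [512, 300, 551, 331], [409, 310, 439, 337]]
lid [([408, 190], 0.84, [0.586, -0.253]), ([312, 196], 0.17, [0.572, -0.035])] [[397, 178, 422, 206]]
beaker [([407, 252], 0.85, [0.442, -0.248]), ([133, 254], 0.73, [0.444, 0.369])] [[396, 241, 428, 260], [268, 154, 281, 171]]
dish [([133, 257], 0.9, [0.437, 0.37]), ([406, 190], 0.59, [0.584, -0.25])] [[264, 150, 281, 170]]
cone_pack [([188, 199], 0.66, [0.569, 0.249])] [[169, 191, 200, 206], [454, 189, 472, 210], [161, 239, 195, 265]]
small_lid [([460, 196], 0.54, [0.569, -0.3
[... 1746 characters left out ...]
pper_width': 0.9988049754800618} [[-0.962  0.     0.271  0.183]
 [-0.271  0.    -0.962 -0.65 ]
 [-0.    -1.    -0.     0.231]
 [ 0.     0.     0.     1.   ]]
{'K': array([[418.31112935,   0.        , 318.84091088],
       [  0.        , 418.31112935, 235.78283441],
       [  0.        ,   0.        ,   1.        ]]), 'k1': -0.03009143391532058, 'hand_eye': array([[-5.52023755e-04,  9.57044956e-01,  2.89939040e-01,
        -7.40821761e-02],
       [-7.98451389e-04, -2.89939414e-01,  9.57044669e-01,
        -1.41536591e-01],
       [ 9.99999529e-01,  2.96809163e-04,  9.24207319e-04,
        -6.00563464e-04],
       [ 0.00000000e+00,  0.00000000e+00,  0.00000000e+00,
         1.00000000e+00]])}
```

View pics/top0.png

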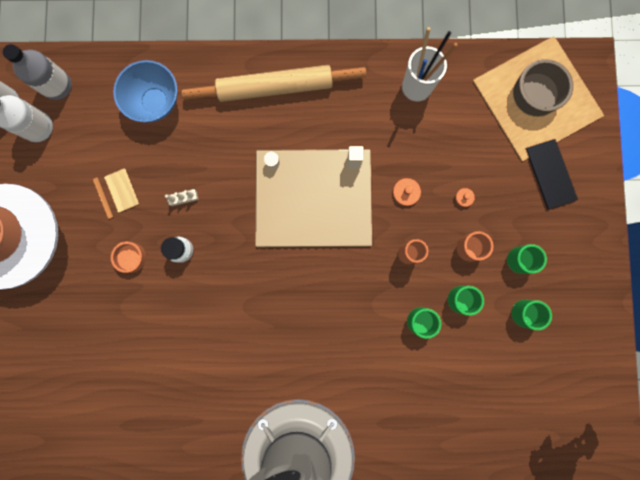

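View pics/side0.png

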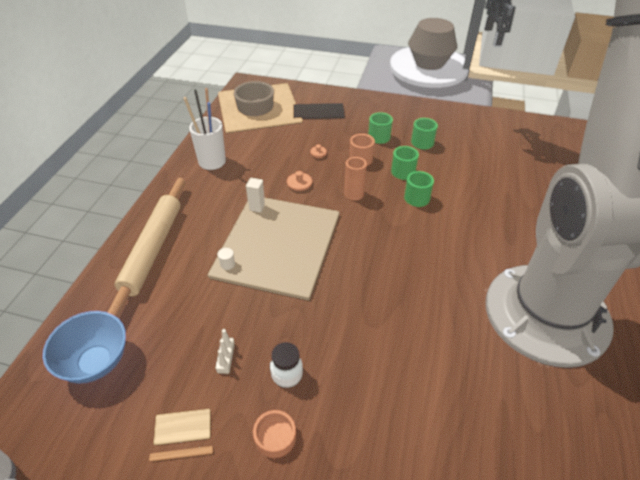

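Top view: the terracotta jar is at (478,246) and the three green cups near it at (465,300), (530,260) and (535,315) are decoys, with a fourth at (425,323). The beaker is at (416,251), the large lid at (407,192) and the small lid at (465,198). The dish is at (127,258), cone pack at (181,198) and glaze pot at (177,250). On the shelf, the tall post is on the right and the short post on the left.

```bash
cat >> h.py <<'E'
def rel(xyz,zdir=None):
    """tool-axis shift and turn (deg about tool y) to TCP xyz with jaw axis at world angle zdir (deg)"""
    T=tool(); d=T[:3,:3].T@(np.array(xyz)-T[:3,3])
    a=np.degrees(np.arctan2(T[1,2],T[0,2])); 
    r=0 if zdir is None else -((zdir-a+90)%180-90)
    print("TCP",T[:3,3].round(4),"jaw",a.round(2),"-> linear",d.round(4),"dr_y",round(r,2))
def shelf(name,im):
    c=cam(name); m=bot.cut_out(name,"kiln_shelf")[0]["pixels"].astype(np.uint8)
    return c,m
E
python3 - <<'E'
from h import *
for n in("top","side"):
    im=bot.read_camera(n); c,m=shelf(n,im)
    k,_=cv2.findContours(m,cv2.RETR_EXTERNAL,cv2.CHAIN_APPROX_NONE); k=max(k,key=cv2.contourArea)[:,0]
    P=np.array([at(c,p,0.012)[:2] for p in k])
    (cx,w,a)=cv2.minAreaRect((P*1000).astype(np.float32)); print(n,np.round(cx,1),np.round(w,1),round(a,2))
    for t,z in(("tall_post",.087),("short_post",.047)):
        pass
rel([.455,-.391,.20],-90)
E
python3 -m crank '[{"linear":[-0.332,0.03,-0.175],"dr":[0,15.7,0],"hand":1},{"linear":[-0.332,0.03,-0.175],"dr":[0,15.7,0],"hand":1},{"linear":[-0.332,0.03,-0.175],"dr":[0,15.7,0],"hand":1},{"linear":[-0.332,0.03,-0.175],"dr":[0,15.7,0],"hand":1},{"linear":[-0.332,0.03,-0.175],"dr":[0,15.7,0],"hand":1},{"linear":[-0.332,0.03,-0.175],"dr":[0,15.7,0],"hand":1},{"linear":[-0.332,0.03,-0.175],"dr":[0,15.7,0],"hand":1},{"linear":[-0.332,0.03,-0.175],"dr":[0,15.7,0],"hand":1},{"linear":[-0.332,0.03,-0.175],"dr":[0,15.7,0],"hand":1},{"linear":[-0.332,0.03,-0.175],"dr":[0,15.7,0],"hand":1}]'
```

```text
top [567.2 -36.8] [265.1 223.5] 89.47
side [ 565.7 -381.8] [37.3 53. ] 15.0
TCP [ 0.1832 -0.6497  0.2313] jaw -74.26 -> linear [-0.3318  0.0313 -0.1753] dr_y 15.74
t: 3.13
eef_pos: [0.4629, -0.3824, 0.2009]
tool_rot: [0.006, -0.003, 0.709, -0.706]
contact_force: [1.4, 0.3, -0.2]
gripper_width: 1.001
```

```bash
cat >> h.py <<'E'
from scipy.optimize import minimize
th=np.linspace(0,2*np.pi,48,endpoint=False); ring=np.c_[np.cos(th),np.sin(th)]
def cyl(r,z0,z1): return np.vstack([np.c_[ring*r,np.full(48,z)] for z in(z0,z1)])
def box(a,b,z0,z1): return np.array([[x,y,z] for x in(-a/2,a/2) for y in(-b/2,b/2) for z in(z0,z1)])
SH={"jar":[cyl(.031,0,.06)],"beaker":[cyl(.024,0,.095)],"dish":[cyl(.034,0,.028)],
 "lid":[cyl(.022,0,.006),cyl(.031,.006,.014),cyl(.009,.014,.038)],
 "cone_pack":[box(.022,.064,0,.018)]+[np.vstack([cyl(.008,.018,.0181)+[0,y,0],[[0,y,.058]]]) for y in(-.0213,0,.0213)],
 "kiln_shelf":[box(.22,.26,0,.012)],"tall_post":[box(.03,.03,0,.075)],"short_post":[cyl(.016,0,.035)]}
def render(c,name,x,y,a,z):
    m=np.zeros((480,640),np.uint8); R=Ro.from_euler("z",a).as_matrix()
    for p in SH[name]:
        uv=proj(c,p@R.T+[x,y,z]); cv2.fillConvexPoly(m,cv2.convexHull((uv*16).astype(np.int32)),1,shift=4)
    return m
def fit(c,mask,name,x,y,z=0,a=None):
    mask=mask.astype(np.uint8); M=lambda p:render(c,name,p[0],p[1],p[2] if a is not None else 0,z)
    def f(p): r=M(p); return 1-(r&mask).sum()/max(1,(r|mask).sum())
    p0=[x,y]+([a] if a is not None else []); s=np.vstack([p0]+[np.add(p0,np.eye(len(p0))[i]*(.012 if i<2 else .2)) for i in range(len(p0))])
    o=minimize(f,p0,method="Nelder-Mead",options=dict(initial_simplex=s,xatol=1e-4,fatol=1e-5)); return o.x,1-o.fun
def look(cm,name,x,y,z=0,a=None,save=None):
    c=cam(cm); im=bot.read_camera(cm)
    L=[(fit(c,r["pixels"],name,x,y,z,a),r["score"],r["extent"]) for r in bot.cut_out(cm,name)[:3]]
    for (p,i),s,e in L: print(cm,name,p.round(4),"IoU",round(i,3),"score",round(s,2),np.round(e))
    q=bot.place_of(cm,name)
    for r in q[:2]: print("  place_of",at(c,r["xy"],z)[:2].round(4),round(r["score"],2))
    if save:
        if L:
            p=L[0][0][0]; k,_=cv2.findContours(render(c,name,p[0],p[1],p[2] if a is not None else 0,z),0,2); im=im.copy(); cv2.drawContours(im,k,-1,(255,0,0),1)
        cv2.imwrite(f"pics/{save}.png",im)
    return L
E
python3 - <<'E'
from h import *
print(bot.get_obs()["eef_pos"]); look("wrist","jar",.455,-.391,save="w1"); rel([.455,-.391,.20],-90)
E
```

```text
[ 0.46286497 -0.3823887   0.20090199]
wrist jar [ 0.4536 -0.3885] IoU 0.939 score 0.9 [286. 178. 372. 273.]
wrist jar [ 0.455 -0.391] IoU 0.0 score 0.84 [174. 348. 236. 448.]
wrist jar [ 0.455 -0.391] IoU 0.0 score 0.69 [425. 212. 524. 312.]
  place_of [ 0.3379 -0.3707] 0.96
  place_of [ 0.4522 -0.3888] 0.94
TCP [ 0.4555 -0.3909  0.2013] jaw -89.87 -> linear [0.0005 0.0013 0.0001] dr_y 0.13
```

View pics/w1.png

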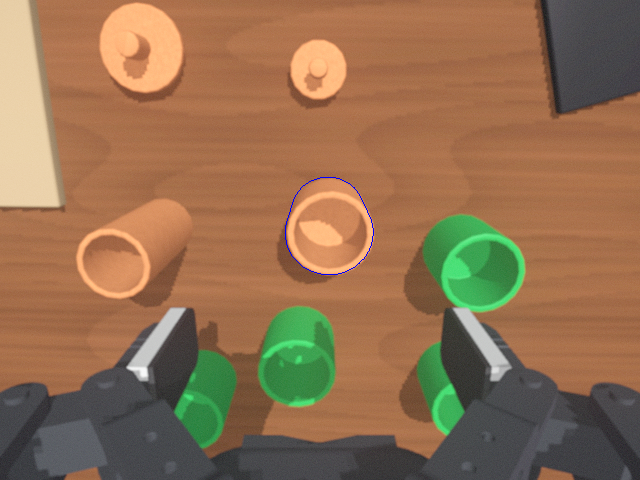

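Wrist view: the terracotta jar is at (329,230), outlined by the fit. Green cups stand at (300,355) and (473,262), the beaker at (130,250), the large lid at (141,48) and the small lid at (318,70). I'll re-measure with the arm settled.

```bash
python3 - <<'E'
from h import *
L=look("wrist","jar",.454,-.389); look("wrist","beaker",.442,-.25); look("wrist","lid",.585,-.252)
look("top","jar",.454,-.389)
p=L[0][0][0]; rel([p[0],p[1],.02],-90)
E
```

```text
wrist jar [ 0.454 -0.389] IoU 0.0 score 0.96 [174. 344. 230. 441.]
wrist jar [ 0.4544 -0.3888] IoU 0.943 score 0.9 [272. 170. 364. 265.]
wrist jar [ 0.454 -0.389] IoU 0.0 score 0.85 [410. 330. 464. 428.]
  place_of [ 0.4532 -0.3889] 0.97
  place_of [ 0.3365 -0.3648] 0.89
wrist beaker [ 0.4418 -0.251 ] IoU 0.958 score 0.94 [ 56. 191. 182. 284.]
  place_of [ 0.4414 -0.2491] 0.93
  place_of [ 0.5784 -0.2466] 0.52
wrist lid [ 0.5803 -0.2489] IoU 0.954 score 0.65 [ 81.   2. 165.  84.]
  place_of [ 0.5819 -0.249 ] 0.71
top jar [ 0.454 -0.389] IoU 0.0 score 0.97 [410. 304. 439. 339.]
top jar [ 0.454 -0.389] IoU 0.0 score 0.89 [446. 288. 484. 315.]
top jar [ 0.454 -0.389] IoU 0.0 score 0.87 [514. 297. 551. 332.]
  place_of [ 0.336  -0.3515] 0.97
  place_of [ 0.3119 -0.5109] 0.78
TCP [ 0.4551 -0.3913  0.2013] jaw -89.97 -> linear [ 0.0011  0.1813 -0.0023] dr_y 0.03
```

```bash
python3 -m crank '[{"linear":[0.001,0.09,-0.002],"dr":[0,0,0],"hand":1},{"linear":[0.001,0.09,-0.002],"dr":[0,0,0],"hand":1},{"linear":[0.001,0.09,-0.002],"dr":[0,0,0],"hand":1},{"linear":[0.001,0.183,-0.002],"dr":[0,0,0],"hand":1},{"linear":[0.001,0.183,-0.002],"dr":[0,0,0],"hand":1},{"linear":[0.001,0.183,-0.002],"dr":[0,0,0],"hand":1},{"linear":[0.001,0.183,-0.002],"dr":[0,0,0],"hand":1},{"linear":[0.001,0.183,-0.002],"dr":[0,0,0],"hand":1}]' 40
python3 -m crank '[{"linear":[0,0,0],"dr":[0,0,0],"hand":0.2},{"linear":[0,0,0],"dr":[0,0,0],"hand":0.2},{"linear":[0,0,0],"dr":[0,0,0],"hand":0.2},{"linear":[0,0,0],"dr":[0,0,0],"hand":0.2},{"linear":[0,0,0],"dr":[0,0,0],"hand":0.2},{"linear":[0,0,0],"dr":[0,0,0],"hand":0.2}]' 40
python3 -m crank '[{"linear":[0,-0.02,0],"dr":[0,0,0],"hand":0.2},{"linear":[0,-0.04,0],"dr":[0,0,0],"hand":0.2},{"linear":[0,-0.06,0],"dr":[0,0,0],"hand":0.2}]' 40
```

```text
t: 4.55
eef_pos: [0.455, -0.3897, 0.0198]
tool_rot: [-0.0, 0.0, -0.707, 0.707]
contact_force: [-0.2, -0.3, 0.5]
gripper_width: 0.999
t: 5.05
eef_pos: [0.4559, -0.3905, 0.0212]
tool_rot: [-0.002, -0.001, -0.706, 0.708]
contact_force: [0.3, -0.3, 5.9]
gripper_width: 0.705
t: 5.3
eef_pos: [0.4544, -0.3893, 0.0803]
tool_rot: [-0.001, -0.0, -0.707, 0.707]
contact_force: [-0.3, -0.6, -1.7]
gripper_width: 0.705
```

```bash
python3 -m crank '[{"linear":[0,-0.08,0],"dr":[0,0,0],"hand":0.2},{"linear":[0,-0.08,0],"dr":[0,0,0],"hand":0.2},{"linear":[-0.113,-0.14,-0.356],"dr":[0,0,0],"hand":0.2},{"linear":[-0.113,-0.14,-0.356],"dr":[0,0,0],"hand":0.2},{"linear":[-0.113,-0.14,-0.356],"dr":[0,0,0],"hand":0.2},{"linear":[-0.113,-0.14,-0.356],"dr":[0,0,0],"hand":0.2},{"linear":[-0.113,-0.14,-0.356],"dr":[0,0,0],"hand":0.2},{"linear":[-0.113,-0.14,-0.356],"dr":[0,0,0],"hand":0.2},{"linear":[-0.113,-0.14,-0.356],"dr":[0,0,0],"hand":0.2},{"linear":[-0.113,-0.14,-0.356],"dr":[0,0,0],"hand":0.2}]' 40
python3 -m crank '[{"linear":[0,0,0],"dr":[0,0,0],"hand":0.2},{"linear":[0,0,0],"dr":[0,0,0],"hand":0.2},{"linear":[0,0,0],"dr":[0,0,0],"hand":0.2},{"linear":[0,0,0],"dr":[0,0,0],"hand":0.2},{"linear":[0,0,0],"dr":[0,0,0],"hand":0.2}]' 40
python3 - <<'E'
from h import *
T=tool(); print(T[:3,3])
look("wrist","kiln_shelf",.567,-.03,0,0.0,save="w2")
look("wrist","tall_post",.646,-.124,.012,0.0); look("wrist","short_post",.646,.05,.012)
look("wrist","jar",.567,-.03,T[2,3]-.021)
look("top","kiln_shelf",.567,-.03,0,0.0);look("top","tall_post",.646,-.124,.012,0.0); look("top","short_post",.646,.05,.012)
E
```

```text
t: 6.13
eef_pos: [0.5538, -0.0736, 0.2132]
tool_rot: [-0.001, -0.001, -0.707, 0.707]
contact_force: [1.4, -0.4, -1.4]
gripper_width: 0.705
t: 6.55
eef_pos: [0.553, -0.0774, 0.2113]
tool_rot: [0.001, -0.001, -0.707, 0.707]
contact_force: [0.2, -0.4, -1.9]
gripper_width: 0.702
[ 0.55295945 -0.07736725  0.21126283]
wrist kiln_shelf [ 0.5684 -0.0371 -0.0009] IoU 0.799 score 0.83 [ 96.  41. 436. 305.]
  place_of [ 0.5677 -0.0338] 0.68
  place_of [0.6482 0.0576] 0.31
wrist tall_post [ 0.6479 -0.1289  0.0862] IoU 0.921 score 0.89 [368.  49. 433. 103.]
  place_of [ 0.6464 -0.1296] 0.98
wrist short_post [0.6485 0.0539] IoU 0.918 score 0.56 [109.  56. 170. 102.]
  place_of [0.6458 0.0543] 0.78
wrist jar [ 0.567 -0.03 ] IoU 0.0 score 0.96 [587. 380. 638. 435.]
wrist jar [ 0.567 -0.03 ] IoU 0.0 score 0.81 [483. 444. 529. 480.]
wrist jar [ 0.567 -0.03 ] IoU 0.0 score 0.72 [372.  50. 434. 102.]
  place_of [ 0.4948 -0.2083] 0.96
  place_of [ 0.5505 -0.0748] 0.87
top kiln_shelf [ 0.5691 -0.0175  0.0033] IoU 0.314 score 0.62 [254. 148. 297. 247.]
  place_of [ 0.5603 -0.3669] 0.5
  place_of [ 0.5632 -0.3697] 0.21
top short_post [0.6486 0.0547] IoU 0.712 score 0.68 [265. 151. 281. 170.]
  place_of [0.6478 0.0521] 0.65
```

View pics/w2.png

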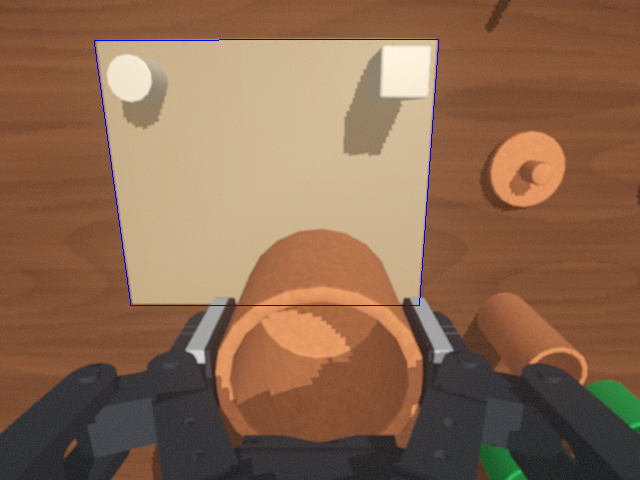

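Wrist view: the blue outline matches the shelf edges well, from (95,40) to (420,305). The short post is at (130,78), the tall post at (405,72), and the jar is held upright between the pads. That puts the shelf centre at about (0.5683, -0.0373) with yaw near 0, and the posts agree.

```bash
python3 -m crank '[{"linear":[-0.016,0.08,-0.04],"dr":[0,0,0],"hand":0.2},{"linear":[-0.016,0.08,-0.04],"dr":[0,0,0],"hand":0.2},{"linear":[-0.016,0.166,-0.04],"dr":[0,0,0],"hand":0.2},{"linear":[-0.016,0.166,-0.04],"dr":[0,0,0],"hand":0.2},{"linear":[-0.016,0.166,-0.04],"dr":[0,0,0],"hand":0.2},{"linear":[-0.016,0.166,-0.04],"dr":[0,0,0],"hand":0.2},{"linear":[-0.016,0.166,-0.04],"dr":[0,0,0],"hand":0.2},{"linear":[-0.016,0.166,-0.04],"dr":[0,0,0],"hand":0.2}]' 40
python3 - <<'E'
from h import *
T=tool(); look("top","jar",.5683,-.0373,T[2,3]-.021); rel([.569,-.0373,.034],-90)
E
```

```text
t: 8.27
eef_pos: [0.5716, -0.0358, 0.0478]
tool_rot: [-0.001, -0.002, -0.707, 0.707]
contact_force: [-0.1, -0.3, -1.2]
gripper_width: 0.704
top jar [ 0.5683 -0.0373] IoU 0.0 score 0.82 [409. 307. 440. 337.]
top jar [ 0.5683 -0.0373] IoU 0.0 score 0.68 [506. 242. 547. 274.]
top jar [ 0.5683 -0.0373] IoU 0.0 score 0.61 [514. 300. 552. 330.]
  place_of [ 0.3344 -0.3499] 0.8
  place_of [ 0.3082 -0.494 ] 0.8
TCP [ 0.5712 -0.0357  0.0475] jaw -89.99 -> linear [0.0023 0.0135 0.0016] dr_y 0.01
```

```bash
python3 -m crank '[{"linear":[0.002,0.003,0.0015],"dr":[0,0,0],"hand":0.2},{"linear":[0.002,0.006,0.0015],"dr":[0,0,0],"hand":0.2},{"linear":[0.002,0.009,0.0015],"dr":[0,0,0],"hand":0.2},{"linear":[0.002,0.011,0.0015],"dr":[0,0,0],"hand":0.2},{"linear":[0.002,0.0125,0.0015],"dr":[0,0,0],"hand":0.2},{"linear":[0.002,0.0135,0.0015],"dr":[0,0,0],"hand":0.2},{"linear":[0.002,0.0145,0.0015],"dr":[0,0,0],"hand":0.2},{"linear":[0.002,0.0145,0.0015],"dr":[0,0,0],"hand":0.2},{"linear":[0.002,0.0145,0.0015],"dr":[0,0,0],"hand":0.2}]' 40
```

```text
t: 9.17
eef_pos: [0.5672, -0.0369, 0.0332]
tool_rot: [0.0, 0.0, -0.707, 0.707]
contact_force: [-11.1, -0.3, 27.5]
gripper_width: 0.705
```

```bash
python3 -m crank '[{"linear":[0,-0.001,0],"dr":[0,0,0],"hand":0.2},{"linear":[0,-0.001,0],"dr":[0,0,0],"hand":0.2},{"linear":[0,-0.001,0],"dr":[0,0,0],"hand":0.6},{"linear":[0,-0.001,0],"dr":[0,0,0],"hand":0.9},{"linear":[0,-0.001,0],"dr":[0,0,0],"hand":0.9},{"linear":[0,-0.001,0],"dr":[0,0,0],"hand":0.9},{"linear":[0,-0.001,0],"dr":[0,0,0],"hand":0.9}]' 40
python3 -m crank '[{"linear":[0,-0.04,0],"dr":[0,0,0],"hand":0.9},{"linear":[0,-0.08,0],"dr":[0,0,0],"hand":0.9},{"linear":[0,-0.12,0],"dr":[0,0,0],"hand":0.9},{"linear":[0,-0.16,0],"dr":[0,0,0],"hand":0.9},{"linear":[0,-0.18,0],"dr":[0,0,0],"hand":0.9},{"linear":[0,-0.18,0],"dr":[0,0,0],"hand":0.9},{"linear":[0,-0.18,0],"dr":[0,0,0],"hand":0.9},{"linear":[0,-0.18,0],"dr":[0,0,0],"hand":0.9}]' 40
python3 - <<'E'
from h import *
look("wrist","jar",.5683,-.0373,.012,save="w3"); look("wrist","kiln_shelf",.568,-.037,0,0.); look("wrist","lid",.58,-.249)
rel([.5803,-.2489,.16],-90)
E
```

```text
t: 9.75
eef_pos: [0.5675, -0.0369, 0.0314]
tool_rot: [0.0, -0.0, 0.707, -0.707]
contact_force: [0.7, -1.0, -0.2]
gripper_width: 0.951
t: 10.42
eef_pos: [0.5668, -0.0369, 0.2107]
tool_rot: [0.0, 0.001, -0.707, 0.707]
contact_force: [0.2, -0.2, -0.8]
gripper_width: 0.948
wrist jar [ 0.5683 -0.0373] IoU 0.0 score 0.87 [525. 463. 564. 480.]
wrist jar [ 0.5658 -0.0365] IoU 0.956 score 0.63 [276. 167. 363. 264.]
wrist jar [ 0.5683 -0.0373] IoU 0.0 score 0.2 [  0. 173.  14. 207.]
  place_of [ 0.5654 -0.0386] 0.81
  place_of [ 0.3058 -0.2653] 0.75
wrist kiln_shelf [ 0.5687 -0.0377  0.0012] IoU 0.829 score 0.68 [150.  59. 490. 320.]
wrist lid [ 0.5794 -0.2478] IoU 0.925 score 0.71 [533. 150. 610. 221.]
wrist lid [ 0.58  -0.249] IoU 0.0 score 0.39 [  0. 174.  15. 207.]
  place_of [ 0.5798 -0.2475] 0.8
TCP [ 0.5674 -0.0369  0.2113] jaw -89.95 -> linear [-0.0127  0.0513  0.212 ] dr_y 0.05
```

```bash
python3 -m crank '[{"linear":[-0.012,0.05,0.211],"dr":[0,0,0],"hand":0},{"linear":[-0.012,0.05,0.211],"dr":[0,0,0],"hand":0},{"linear":[-0.012,0.05,0.211],"dr":[0,0,0],"hand":0},{"linear":[-0.012,0.05,0.211],"dr":[0,0,0],"hand":0},{"linear":[-0.012,0.05,0.211],"dr":[0,0,0],"hand":0},{"linear":[-0.012,0.05,0.211],"dr":[0,0,0],"hand":0},{"linear":[-0.012,0.05,0.211],"dr":[0,0,0],"hand":0},{"linear":[-0.012,0.05,0.211],"dr":[0,0,0],"hand":0},{"linear":[-0.012,0.05,0.211],"dr":[0,0,0],"hand":0},{"linear":[-0.012,0.05,0.211],"dr":[0,0,0],"hand":0}]' 40
python3 - <<'E'
from h import *
bot.read_camera("top")
L=look("wrist","lid",.58,-.249,save="w4"); p=L[0][0][0]; rel([p[0],p[1],.019],-90)
E
```

```text
t: 11.7
eef_pos: [0.5804, -0.2456, 0.1621]
tool_rot: [0.002, -0.001, 0.707, -0.707]
contact_force: [-0.7, 0.2, 0.6]
gripper_width: 0.503
wrist lid [ 0.5812 -0.2477] IoU 0.955 score 0.72 [277. 173. 368. 258.]
  place_of [ 0.5811 -0.2486] 0.68
TCP [ 0.5801 -0.2468  0.1621] jaw -89.86 -> linear [-0.0011  0.1431  0.0009] dr_y 0.14
```

View pics/w4.png

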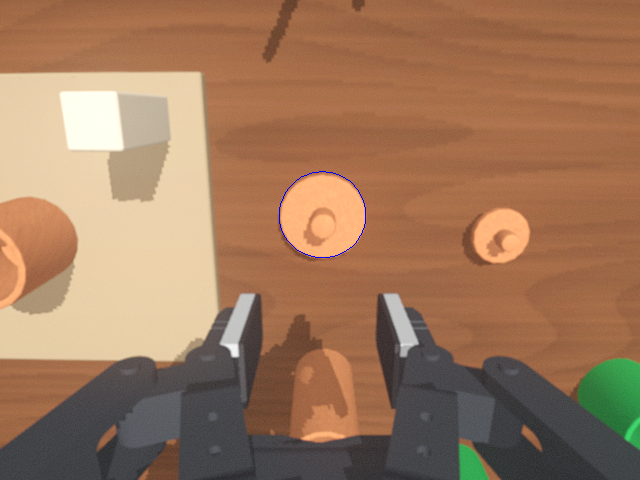

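Wrist view: the large lid at (322,215) is centred between the pads and well outlined. The smaller one at (500,236), clearly narrower, is the stray.

```bash
python3 -m crank '[{"linear":[-0.001,0.04,0.001],"dr":[0,0,0],"hand":0},{"linear":[-0.001,0.08,0.001],"dr":[0,0,0],"hand":0},{"linear":[-0.001,0.115,0.001],"dr":[0,0,0],"hand":0},{"linear":[-0.001,0.13,0.001],"dr":[0,0,0],"hand":0},{"linear":[-0.001,0.143,0.001],"dr":[0,0,0],"hand":0},{"linear":[-0.001,0.143,0.001],"dr":[0,0,0],"hand":0},{"linear":[-0.001,0.143,0.001],"dr":[0,0,0],"hand":0}]' 30
python3 -m crank '[{"linear":[0,0,0],"dr":[0,0,0],"hand":-0.9},{"linear":[0,0,0],"dr":[0,0,0],"hand":-0.9},{"linear":[0,0,0],"dr":[0,0,0],"hand":-0.9},{"linear":[0,0,0],"dr":[0,0,0],"hand":-0.9},{"linear":[0,0,0],"dr":[0,0,0],"hand":-0.9},{"linear":[0,0,0],"dr":[0,0,0],"hand":-0.9}]' 30
python3 -m crank '[{"linear":[0,-0.02,0],"dr":[0,0,0],"hand":-0.9},{"linear":[0,-0.06,0],"dr":[0,0,0],"hand":-0.9},{"linear":[0,-0.1,0],"dr":[0,0,0],"hand":-0.9},{"linear":[0,-0.12,0],"dr":[0,0,0],"hand":-0.9},{"linear":[0,-0.12,0],"dr":[0,0,0],"hand":-0.9},{"linear":[0,-0.12,0],"dr":[0,0,0],"hand":-0.9}]' 30
python3 - <<'E'
from h import *
T=tool(); print(T[:3,3]); look("wrist","lid",T[0,3],T[1,3],T[2,3]-.019,save="w5"); rel([.5658,-.0365,.11],-90)
E
```

```text
t: 12.48
eef_pos: [0.5811, -0.2487, 0.019]
tool_rot: [-0.0, 0.0, -0.707, 0.707]
contact_force: [-0.0, 0.0, 0.4]
gripper_width: 0.5
t: 12.98
eef_pos: [0.5821, -0.2494, 0.0206]
tool_rot: [-0.001, -0.001, -0.707, 0.707]
contact_force: [-0.9, -0.2, 6.6]
gripper_width: 0.193
t: 13.48
eef_pos: [0.5816, -0.2493, 0.1406]
tool_rot: [-0.001, -0.001, -0.707, 0.708]
contact_force: [-0.3, -0.1, -1.8]
gripper_width: 0.195
[ 0.58155521 -0.24925705  0.14056614]
wrist lid [ 0.5794 -0.2487] IoU 0.636 score 0.67 [239. 231. 395. 376.]
  place_of [ 0.5798 -0.2496] 0.94
TCP [ 0.5795 -0.2485  0.1372] jaw -89.95 -> linear [ 0.0135  0.0274 -0.212 ] dr_y 0.05
```

View pics/w5.png

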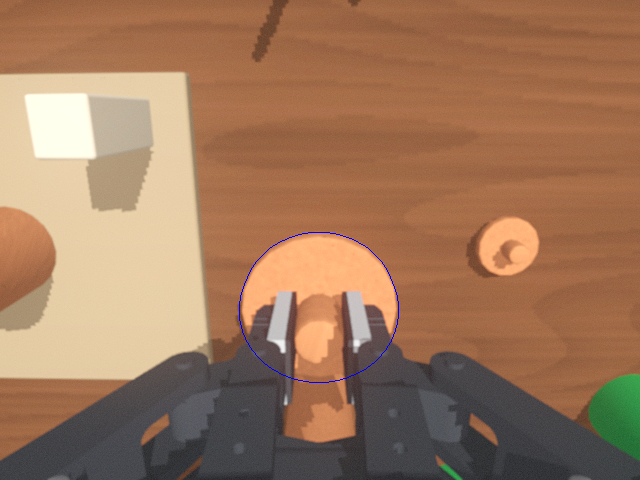

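Wrist view: the knob is gripped at (318,335) and the lid hangs level.

```bash
python3 -m crank '[{"linear":[0.014,0,-0.212],"dr":[0,0,0],"hand":-0.9},{"linear":[0.014,0,-0.212],"dr":[0,0,0],"hand":-0.9},{"linear":[0.014,0,-0.212],"dr":[0,0,0],"hand":-0.9},{"linear":[0.014,0,-0.212],"dr":[0,0,0],"hand":-0.9},{"linear":[0.014,0,-0.212],"dr":[0,0,0],"hand":-0.9},{"linear":[0.014,0,-0.212],"dr":[0,0,0],"hand":-0.9},{"linear":[0.014,0.024,-0.212],"dr":[0,0,0],"hand":-0.9},{"linear":[0.014,0.024,-0.212],"dr":[0,0,0],"hand":-0.9},{"linear":[0.014,0.024,-0.212],"dr":[0,0,0],"hand":-0.9},{"linear":[0.014,0.024,-0.212],"dr":[0,0,0],"hand":-0.9}]' 30
python3 - <<'E'
from h import *
P=[]
for _ in range(4): bot.read_camera("top"); P.append(tool()[:3,3])
print(np.round(P,4))
T=tool(); T[:3,3]=np.mean(P,0); im=bot.read_camera("wrist"); c=cam("wrist",T)
a=render(c,"lid",T[0,3]-.0005,T[1,3],0,T[2,3]-.020); j=render(c,"jar",.5658,-.0365,0,.012)
im=im.copy()
for m,col in((a,(255,0,0)),(j,(0,255,0))):
    k,_=cv2.findContours(m,0,2); cv2.drawContours(im,k,-1,col,1)
cv2.imwrite("pics/w6.png",im); rel([.5663,-.0367,.088],-90)
E
```

```text
t: 14.47
eef_pos: [0.5661, -0.0378, 0.1143]
tool_rot: [0.001, 0.0, -0.707, 0.707]
contact_force: [-0.3, -0.4, -0.2]
gripper_width: 0.196
[[ 0.5666 -0.0379  0.1148]
 [ 0.5669 -0.0378  0.1151]
 [ 0.567  -0.0377  0.1153]
 [ 0.567  -0.0376  0.1153]]
TCP [ 0.5669 -0.0374  0.1153] jaw -90.01 -> linear [ 0.0007  0.0273 -0.0007] dr_y -0.01
```

View pics/w6.png

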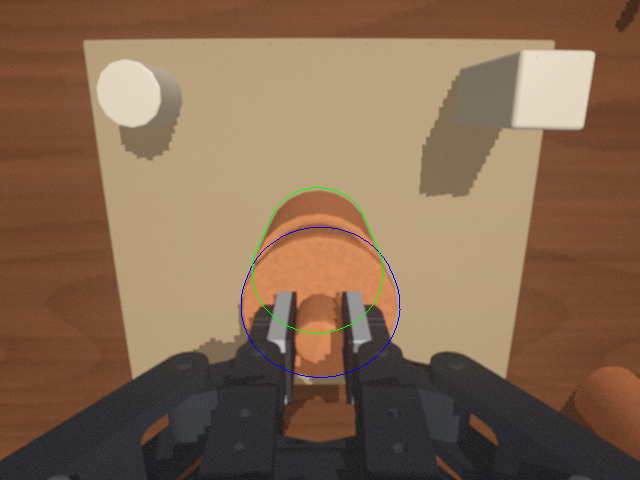

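The green (jar) and blue (lid) outlines match the picture, and the lid is centred over the jar to about 1 mm. Lowering gently.

```bash
python3 -m crank '[{"linear":[0.0005,0.008,-0.001],"dr":[0,0,0],"hand":-0.9},{"linear":[0.0005,0.014,-0.001],"dr":[0,0,0],"hand":-0.9},{"linear":[0.0005,0.018,-0.001],"dr":[0,0,0],"hand":-0.9},{"linear":[0.0005,0.021,-0.001],"dr":[0,0,0],"hand":-0.9},{"linear":[0.0005,0.023,-0.001],"dr":[0,0,0],"hand":-0.9},{"linear":[0.0005,0.025,-0.001],"dr":[0,0,0],"hand":-0.9},{"linear":[0.0005,0.0265,-0.001],"dr":[0,0,0],"hand":-0.9},{"linear":[0.0005,0.0275,-0.001],"dr":[0,0,0],"hand":-0.9},{"linear":[0.0005,0.0275,-0.001],"dr":[0,0,0],"hand":-0.9},{"linear":[0.0005,0.0275,-0.001],"dr":[0,0,0],"hand":-0.9}]' 30
```

```text
t: 15.55
eef_pos: [0.5661, -0.0359, 0.0873]
tool_rot: [0.0, -0.0, 0.707, -0.707]
contact_force: [-0.6, -0.5, -0.8]
gripper_width: 0.193
```

```bash
python3 -m crank '[{"linear":[0,0.0007,0],"dr":[0,0,0],"hand":-0.9},{"linear":[0,0.0014,0],"dr":[0,0,0],"hand":-0.9},{"linear":[0,0.002,0],"dr":[0,0,0],"hand":-0.9},{"linear":[0,0.002,0],"dr":[0,0,0],"hand":-0.9}]' 30
```

```text
t: 15.88
eef_pos: [0.5664, -0.0359, 0.0866]
tool_rot: [-0.001, -0.0, -0.707, 0.707]
contact_force: [-4.1, -0.0, 10.3]
gripper_width: 0.191
```

Contact was at the seated height (TCP 0.0866 expected, 0.0866 measured). Releasing and going to the beaker.

```bash
python3 -m crank '[{"linear":[0,-0.001,0],"dr":[0,0,0],"hand":-0.9},{"linear":[0,-0.001,0],"dr":[0,0,0],"hand":-0.1},{"linear":[0,-0.001,0],"dr":[0,0,0],"hand":-0.1},{"linear":[0,-0.001,0],"dr":[0,0,0],"hand":-0.1},{"linear":[0,-0.001,0],"dr":[0,0,0],"hand":-0.1},{"linear":[0,-0.04,0],"dr":[0,0,0],"hand":-0.1},{"linear":[0,-0.08,0],"dr":[0,0,0],"hand":-0.1},{"linear":[0,-0.12,0],"dr":[0,0,0],"hand":-0.1},{"linear":[0,-0.12,0],"dr":[0,0,0],"hand":0.8},{"linear":[0,-0.12,0],"dr":[0,0,0],"hand":0.8}]' 30
python3 - <<'E'
from h import *
bot.read_camera("top"); bot.read_camera("top")
look("wrist","jar",.566,-.0365,.012); look("wrist","lid",.566,-.0365,.066,save="w7")
rel([.442,-.251,.20],-90)
E
```

```text
t: 16.72
eef_pos: [0.5678, -0.0359, 0.2078]
tool_rot: [-0.002, -0.002, -0.707, 0.707]
contact_force: [-0.0, -0.5, -1.0]
gripper_width: 0.719
wrist jar [ 0.5748 -0.0402] IoU 0.109 score 0.85 [286. 167. 357. 200.]
wrist jar [ 0.566  -0.0365] IoU 0.0 score 0.77 [515. 457. 553. 480.]
  place_of [ 0.3024 -0.266 ] 0.65
wrist lid [ 0.5636 -0.0354] IoU 0.94 score 0.95 [274. 182. 364. 270.]
  place_of [ 0.5621 -0.036 ] 0.8
  place_of [0.6458 0.0397] 0.24
TCP [ 0.5655 -0.0359  0.2041] jaw -89.95 -> linear [0.1237 0.0043 0.215 ] dr_y 0.05
```

View pics/w7.png

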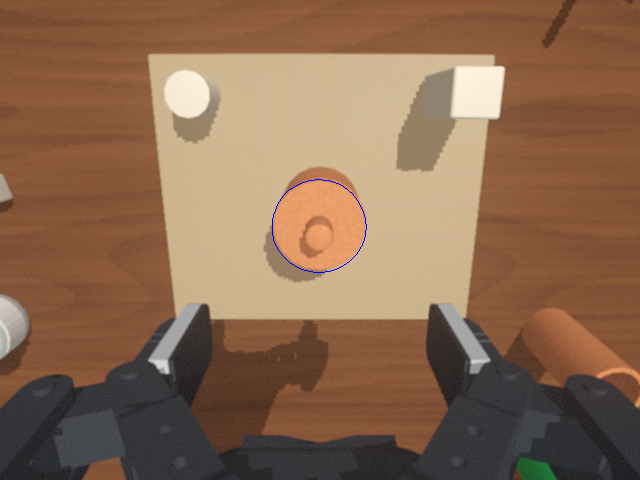

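Wrist view: the lid sits flat and concentric on the jar at (319,226), matching the outline at seated height. On to the beaker.

```bash
python3 -m crank '[{"linear":[0.1237,0.004,0.215],"dr":[0,0,0],"hand":0.8},{"linear":[0.1237,0.004,0.215],"dr":[0,0,0],"hand":0.8},{"linear":[0.1237,0.004,0.215],"dr":[0,0,0],"hand":0.8},{"linear":[0.1237,0.004,0.215],"dr":[0,0,0],"hand":0.8},{"linear":[0.1237,0.004,0.215],"dr":[0,0,0],"hand":0.8},{"linear":[0.1237,0.004,0.215],"dr":[0,0,0],"hand":0.8},{"linear":[0.1237,0.004,0.215],"dr":[0,0,0],"hand":0.8},{"linear":[0.1237,0.004,0.215],"dr":[0,0,0],"hand":0.8},{"linear":[0.1237,0.004,0.215],"dr":[0,0,0],"hand":0.8},{"linear":[0.1237,0.004,0.215],"dr":[0,0,0],"hand":0.8}]' 40
python3 - <<'E'
from h import *
bot.read_camera("top");bot.read_camera("top")
L=look("wrist","beaker",.442,-.251); p=L[0][0][0]; rel([p[0],p[1],.045],-90)
E
```

```text
t: 17.95
eef_pos: [0.4434, -0.2495, 0.201]
tool_rot: [0.001, -0.001, 0.707, -0.707]
contact_force: [0.2, 0.7, 0.2]
gripper_width: 0.899
wrist beaker [ 0.4422 -0.2495] IoU 0.951 score 0.93 [282. 177. 361. 271.]
  place_of [ 0.4407 -0.249 ] 0.75
TCP [ 0.443  -0.2502  0.2011] jaw -89.85 -> linear [ 0.0009  0.1561 -0.0007] dr_y 0.15
```

```bash
python3 -m crank '[{"linear":[0.001,0.08,-0.0005],"dr":[0,0,0],"hand":0.8},{"linear":[0.001,0.08,-0.0005],"dr":[0,0,0],"hand":0.8},{"linear":[0.001,0.12,-0.0005],"dr":[0,0,0],"hand":0.8},{"linear":[0.001,0.156,-0.0005],"dr":[0,0,0],"hand":0.8},{"linear":[0.001,0.156,-0.0005],"dr":[0,0,0],"hand":0.8},{"linear":[0.001,0.156,-0.0005],"dr":[0,0,0],"hand":0.8}]' 40
python3 -m crank '[{"linear":[0,0,0],"dr":[0,0,0],"hand":-0.1},{"linear":[0,0,0],"dr":[0,0,0],"hand":-0.1},{"linear":[0,0,0],"dr":[0,0,0],"hand":-0.1},{"linear":[0,0,0],"dr":[0,0,0],"hand":-0.1},{"linear":[0,0,0],"dr":[0,0,0],"hand":-0.1},{"linear":[0,0,0],"dr":[0,0,0],"hand":-0.1},{"linear":[0,0,0],"dr":[0,0,0],"hand":-0.1}]' 40
python3 - <<'E'
from h import *
rel([.5683,-.1294,.2],-90)
E
```

```text
t: 18.7
eef_pos: [0.4405, -0.2496, 0.0442]
tool_rot: [-0.001, -0.002, 0.708, -0.706]
contact_force: [0.0, -0.4, 1.1]
gripper_width: 0.898
t: 19.28
eef_pos: [0.4434, -0.2512, 0.0478]
tool_rot: [-0.002, -0.001, -0.706, 0.708]
contact_force: [-1.4, -0.1, 5.4]
gripper_width: 0.567
TCP [ 0.4434 -0.2512  0.0478] jaw -89.95 -> linear [-0.1257 -0.1518 -0.1214] dr_y 0.05
```

```bash
python3 -m crank '[{"linear":[0,-0.03,0],"dr":[0,0,0],"hand":-0.1},{"linear":[0,-0.07,0],"dr":[0,0,0],"hand":-0.1},{"linear":[-0.125,-0.07,-0.122],"dr":[0,0,0],"hand":-0.1},{"linear":[-0.125,-0.07,-0.122],"dr":[0,0,0],"hand":-0.1},{"linear":[-0.125,-0.07,-0.122],"dr":[0,0,0],"hand":-0.1},{"linear":[-0.125,-0.07,-0.122],"dr":[0,0,0],"hand":-0.1},{"linear":[-0.125,-0.07,-0.122],"dr":[0,0,0],"hand":-0.1},{"linear":[-0.125,-0.07,-0.122],"dr":[0,0,0],"hand":-0.1},{"linear":[-0.125,-0.07,-0.122],"dr":[0,0,0],"hand":-0.1},{"linear":[-0.125,-0.07,-0.122],"dr":[0,0,0],"hand":-0.1}]' 40
python3 - <<'E'
from h import *
for _ in range(3): bot.read_camera("wrist")
T=tool(); print(T[:3,3]); 
L=look("wrist","beaker",T[0,3],T[1,3],T[2,3]-.046)
rel([.5675,-.129,.060],-90)
E
```

```text
t: 20.12
eef_pos: [0.5657, -0.1298, 0.116]
tool_rot: [0.0, -0.0, -0.707, 0.707]
contact_force: [-0.8, -1.0, -1.3]
gripper_width: 0.562
[ 0.56555575 -0.1299937   0.11554161]
wrist beaker [ 0.5672 -0.1296] IoU 0.828 score 0.59 [232. 229. 409. 440.]
  place_of [ 0.5629 -0.1287] 0.82
TCP [ 0.566  -0.1292  0.1153] jaw -90.03 -> linear [-0.0015  0.0553 -0.0002] dr_y -0.03
```

```bash
python3 -m crank '[{"linear":[-0.001,0.03,0],"dr":[0,0,0],"hand":-0.1},{"linear":[-0.001,0.045,0],"dr":[0,0,0],"hand":-0.1},{"linear":[-0.001,0.049,0],"dr":[0,0,0],"hand":-0.1},{"linear":[-0.001,0.051,0],"dr":[0,0,0],"hand":-0.1},{"linear":[-0.001,0.053,0],"dr":[0,0,0],"hand":-0.1},{"linear":[-0.001,0.0545,0],"dr":[0,0,0],"hand":-0.1},{"linear":[-0.001,0.0545,0],"dr":[0,0,0],"hand":-0.1},{"linear":[-0.001,0.0545,0],"dr":[0,0,0],"hand":-0.1}]' 40
python3 -m crank '[{"linear":[0,0.0007,0],"dr":[0,0,0],"hand":-0.1},{"linear":[0,0.0014,0],"dr":[0,0,0],"hand":-0.1},{"linear":[0,0.0021,0],"dr":[0,0,0],"hand":-0.1},{"linear":[0,0.0021,0],"dr":[0,0,0],"hand":-0.1}]' 40
```

```text
t: 21.08
eef_pos: [0.5679, -0.1285, 0.0614]
tool_rot: [-0.001, -0.0, -0.707, 0.707]
contact_force: [0.5, 0.5, -0.6]
gripper_width: 0.563
t: 21.42
eef_pos: [0.5681, -0.1284, 0.0599]
tool_rot: [-0.001, -0.0, -0.707, 0.707]
contact_force: [-2.6, 0.3, 9.0]
gripper_width: 0.56
```

```bash
python3 -m crank '[{"linear":[0,-0.001,0],"dr":[0,0,0],"hand":-0.1},{"linear":[0,-0.001,0],"dr":[0,0,0],"hand":0.5},{"linear":[0,-0.001,0],"dr":[0,0,0],"hand":0.5},{"linear":[0,-0.001,0],"dr":[0,0,0],"hand":0.5},{"linear":[0,-0.001,0],"dr":[0,0,0],"hand":0.5},{"linear":[0,-0.04,0],"dr":[0,0,0],"hand":0.5},{"linear":[0,-0.08,0],"dr":[0,0,0],"hand":0.5},{"linear":[0,-0.12,0],"dr":[0,0,0],"hand":0.5},{"linear":[0,-0.16,0],"dr":[0,0,0],"hand":1},{"linear":[0,-0.16,0],"dr":[0,0,0],"hand":1}]' 40
python3 - <<'E'
from h import *
bot.read_camera("wrist");bot.read_camera("wrist")
look("wrist","beaker",.567,-.129,.012,save="w8"); look("wrist","tall_post",.648,-.129,.012,0.0)
rel([.437,.371,.17],-90)
E
```

```text
t: 22.25
eef_pos: [0.572, -0.1291, 0.2271]
tool_rot: [-0.005, -0.005, -0.706, 0.708]
contact_force: [2.2, 0.2, 0.5]
gripper_width: 0.992
wrist beaker [ 0.5661 -0.1268] IoU 0.938 score 0.57 [279. 177. 354. 269.]
wrist beaker [ 0.567 -0.129] IoU 0.0 score 0.39 [181. 170. 247. 242.]
  place_of [ 0.5649 -0.1261] 0.79
wrist tall_post [ 0.6482 -0.129  -0.014 ] IoU 0.929 score 0.71 [297.  72. 347. 122.]
  place_of [ 0.648  -0.1303] 0.98
  place_of [ 0.564  -0.0357] 0.18
TCP [ 0.5666 -0.1283  0.217 ] jaw -89.95 -> linear [ 0.129   0.0476 -0.4994] dr_y 0.05
```

View pics/w8.png

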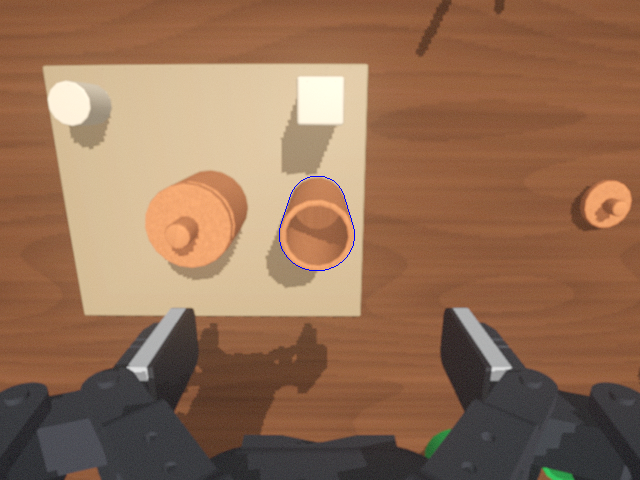

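Wrist view: the beaker stands upright at (317,225), straight in front of the tall post at (320,100) to within 2 mm. The jar with its lid is at (190,225). On to the dish.

```bash
python3 -m crank '[{"linear":[0.129,0,-0.4994],"dr":[0,0,0],"hand":1},{"linear":[0.129,0,-0.4994],"dr":[0,0,0],"hand":1},{"linear":[0.129,0,-0.4994],"dr":[0,0,0],"hand":1},{"linear":[0.129,0,-0.4994],"dr":[0,0,0],"hand":1},{"linear":[0.129,0,-0.4994],"dr":[0,0,0],"hand":1},{"linear":[0.129,0,-0.4994],"dr":[0,0,0],"hand":1},{"linear":[0.129,0,-0.4994],"dr":[0,0,0],"hand":1},{"linear":[0.129,0,-0.4994],"dr":[0,0,0],"hand":1},{"linear":[0.129,0,-0.4994],"dr":[0,0,0],"hand":1},{"linear":[0.129,0,-0.4994],"dr":[0,0,0],"hand":1}]' 40
python3 - <<'E'
from h import *
bot.read_camera("wrist");bot.read_camera("wrist")
rel([.437,.371,.17],-90)
E
```

```text
t: 23.48
eef_pos: [0.4618, 0.2765, 0.2179]
tool_rot: [0.0, 0.001, -0.707, 0.707]
contact_force: [0.1, 0.2, -0.1]
gripper_width: 1.002
TCP [0.4592 0.2831 0.2182] jaw -89.3 -> linear [ 0.021   0.0486 -0.088 ] dr_y 0.7
```

```bash
python3 -m crank '[{"linear":[0.022,0.045,-0.088],"dr":[0,0.6,0],"hand":1},{"linear":[0.022,0.045,-0.088],"dr":[0,0.6,0],"hand":1},{"linear":[0.022,0.045,-0.088],"dr":[0,0.6,0],"hand":1},{"linear":[0.022,0.045,-0.088],"dr":[0,0.6,0],"hand":1},{"linear":[0.022,0.045,-0.088],"dr":[0,0.6,0],"hand":1}]' 40
python3 - <<'E'
from h import *
bot.read_camera("wrist");bot.read_camera("wrist")
L=look("wrist","dish",.437,.371,save="w9"); look("wrist","cone_pack",.571,.25,0,0.2); p=L[0][0][0]
rel([p[0],p[1],.0],-90)
E
```

```text
t: 24.0
eef_pos: [0.4398, 0.3632, 0.1721]
tool_rot: [0.003, -0.002, -0.707, 0.708]
contact_force: [0.8, -0.5, -1.6]
gripper_width: 1.002
wrist dish [0.4382 0.375 ] IoU 0.95 score 0.97 [254. 171. 349. 269.]
  place_of [0.435  0.3752] 0.85
wrist cone_pack [0.5714 0.2584 0.2338] IoU 0.946 score 0.7 [417.   0. 537.  56.]
  place_of [0.5722 0.2609] 0.68
TCP [0.4414 0.3623 0.174 ] jaw -90.63 -> linear [ 0.0035  0.174  -0.0126] dr_y -0.63
```

View pics/w9.png

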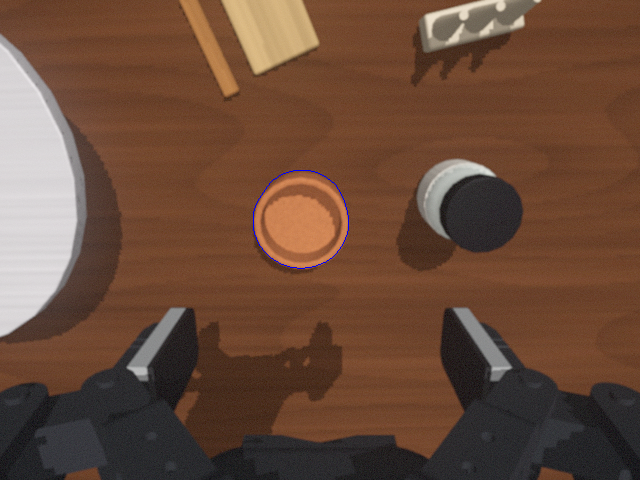

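Wrist view: the dish is at (301,219) and well outlined, the glaze pot (left alone) is at (470,210), and the cone pack is at (475,25).

```bash
python3 -m crank '[{"linear":[0.0035,0.04,-0.0126],"dr":[0,-0.6,0],"hand":1},{"linear":[0.0035,0.08,-0.0126],"dr":[0,-0.6,0],"hand":1},{"linear":[0.0035,0.12,-0.0126],"dr":[0,-0.6,0],"hand":1},{"linear":[0.0035,0.15,-0.0126],"dr":[0,-0.6,0],"hand":1},{"linear":[0.0035,0.165,-0.0126],"dr":[0,-0.6,0],"hand":1},{"linear":[0.0035,0.175,-0.0126],"dr":[0,-0.6,0],"hand":1},{"linear":[0.0035,0.175,-0.0126],"dr":[0,-0.6,0],"hand":1},{"linear":[0.0035,0.175,-0.0126],"dr":[0,-0.6,0],"hand":1}]' 40
python3 - <<'E'
from h import *
bot.read_camera("wrist"); rel([.4375,.375,-.003],-90); print(bot.get_obs()["contact_force"])
E
```

```text
t: 25.07
eef_pos: [0.4378, 0.3758, -0.0009]
tool_rot: [0.0, -0.0, 0.707, -0.707]
contact_force: [0.4, 0.7, -0.7]
gripper_width: 0.999
TCP [ 4.383e-01  3.763e-01 -2.000e-04] jaw -89.97 -> linear [0.0008 0.0028 0.0013] dr_y 0.03
[-0.62066373  0.08288888 -0.07608672]
```

```bash
python3 -m crank '[{"linear":[0,0.002,0.001],"dr":[0,0,0],"hand":0.4},{"linear":[0,0.002,0.001],"dr":[0,0,0],"hand":0.4},{"linear":[0,0.002,0.001],"dr":[0,0,0],"hand":0.4},{"linear":[0,0.002,0.001],"dr":[0,0,0],"hand":0.4},{"linear":[0,0.002,0.001],"dr":[0,0,0],"hand":0.4},{"linear":[0,0.002,0.001],"dr":[0,0,0],"hand":0.4}]' 40
python3 - <<'E'
from h import *
bot.read_camera("wrist"); rel([.4375,.375,-.003],-90); o=bot.get_obs(); print(o["contact_force"],o["gripper_width"])
E
python3 -m crank '[{"linear":[0,-0.02,0],"dr":[0,0,0],"hand":0.4},{"linear":[0,-0.04,0],"dr":[0,0,0],"hand":0.4},{"linear":[0,-0.08,0],"dr":[0,0,0],"hand":0.4},{"linear":[0,-0.12,0],"dr":[0,0,0],"hand":0.4},{"linear":[0,-0.15,0],"dr":[0,0,0],"hand":0.4},{"linear":[0,-0.15,0],"dr":[0,0,0],"hand":0.4},{"linear":[0,-0.15,0],"dr":[0,0,0],"hand":0.4}]' 40
python3 - <<'E'
from h import *
bot.read_camera("wrist"); rel([.567,.0542,.15],-135)
E
```

```text
t: 25.62
eef_pos: [0.4384, 0.3751, -0.0019]
tool_rot: [0.001, 0.001, 0.708, -0.707]
contact_force: [-0.6, -0.7, 5.9]
gripper_width: 0.77
TCP [ 0.4384  0.375  -0.0019] jaw -89.98 -> linear [0.0009 0.0011 0.    ] dr_y 0.02
[ 0.41661669 -1.32276357  6.5659336 ] 0.769216794840831
t: 26.25
eef_pos: [0.4385, 0.3754, 0.149]
tool_rot: [0.002, 0.001, 0.708, -0.706]
contact_force: [-0.6, 1.0, -3.3]
gripper_width: 0.764
TCP [0.4375 0.3743 0.1471] jaw -89.97 -> linear [-0.1293 -0.0029  0.3202] dr_y 45.03
```

```bash
python3 -m crank '[{"linear":[-0.129,0,0.32],"dr":[0,45,0],"hand":0.4},{"linear":[-0.129,0,0.32],"dr":[0,45,0],"hand":0.4},{"linear":[-0.129,0,0.32],"dr":[0,45,0],"hand":0.4},{"linear":[-0.129,0,0.32],"dr":[0,45,0],"hand":0.4},{"linear":[-0.129,0,0.32],"dr":[0,45,0],"hand":0.4},{"linear":[-0.129,0,0.32],"dr":[0,45,0],"hand":0.4},{"linear":[-0.129,0,0.32],"dr":[0,45,0],"hand":0.4},{"linear":[-0.129,0,0.32],"dr":[0,45,0],"hand":0.4},{"linear":[-0.129,0,0.32],"dr":[0,45,0],"hand":0.4},{"linear":[-0.129,0,0.32],"dr":[0,45,0],"hand":0.4}]' 40
python3 - <<'E'
from h import *
for _ in range(3): bot.read_camera("wrist")
T=tool(); look("wrist","dish",T[0,3],T[1,3],T[2,3]+.002,save="w10"); rel([.567,.0544,.015],-135)
E
```

```text
t: 27.13
eef_pos: [0.5667, 0.0485, 0.1447]
tool_rot: [0.273, -0.273, -0.651, 0.654]
contact_force: [0.5, -0.4, -2.3]
gripper_width: 0.765
wrist dish [0.5645 0.0574] IoU 0.925 score 0.88 [212. 237. 424. 444.]
  place_of [0.5643 0.0579] 0.83
TCP [0.5659 0.0565 0.1461] jaw -134.8 -> linear [-0.0024  0.1311  0.0006] dr_y 0.2
```

View pics/w10.png

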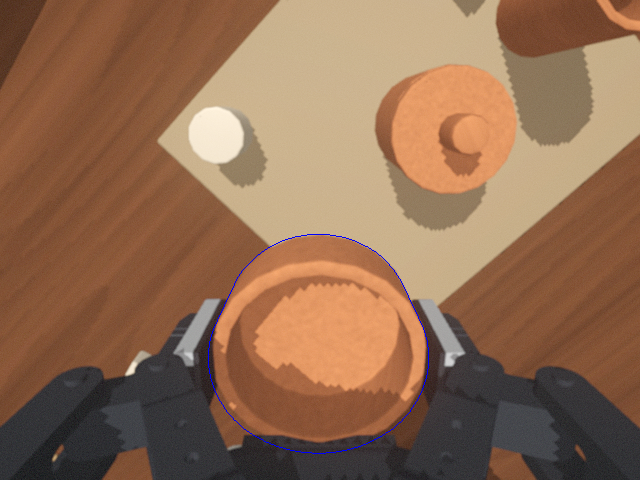

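Wrist view: the dish is held at (319,350), with the short post at (216,135), the jar and lid at (455,130) and the beaker at (570,20), all clear of the fingers. Lowering.

```bash
python3 -m crank '[{"linear":[-0.003,0.04,0],"dr":[0,0,0],"hand":0.4},{"linear":[-0.003,0.08,0],"dr":[0,0,0],"hand":0.4},{"linear":[-0.003,0.11,0],"dr":[0,0,0],"hand":0.4},{"linear":[-0.003,0.122,0],"dr":[0,0,0],"hand":0.4},{"linear":[-0.003,0.126,0],"dr":[0,0,0],"hand":0.4},{"linear":[-0.003,0.129,0],"dr":[0,0,0],"hand":0.4},{"linear":[-0.003,0.131,0],"dr":[0,0,0],"hand":0.4},{"linear":[-0.003,0.1325,0],"dr":[0,0,0],"hand":0.4},{"linear":[-0.003,0.1335,0],"dr":[0,0,0],"hand":0.4},{"linear":[-0.003,0.1335,0],"dr":[0,0,0],"hand":0.4}]' 40
```

```text
t: 28.27
eef_pos: [0.5695, 0.0526, 0.0141]
tool_rot: [-0.27, 0.271, 0.654, -0.653]
contact_force: [-0.3, 0.1, -1.8]
gripper_width: 0.768
```

```bash
python3 -m crank '[{"linear":[0,0.001,0],"dr":[0,0,0],"hand":0.4},{"linear":[0,0.002,0],"dr":[0,0,0],"hand":0.4},{"linear":[0,0.0025,0],"dr":[0,0,0],"hand":0.4},{"linear":[0,0.0025,0],"dr":[0,0,0],"hand":0.4}]' 40
python3 - <<'E'
from h import *
bot.read_camera("wrist"); rel([.567,.0542,.0105],-135); print(bot.get_obs()["contact_force"])
E
```

```text
t: 28.6
eef_pos: [0.5687, 0.0525, 0.0105]
tool_rot: [0.27, -0.27, -0.653, 0.653]
contact_force: [-0.4, 0.1, -2.4]
gripper_width: 0.766
TCP [0.5688 0.0525 0.0105] jaw -134.96 -> linear [0.0024 0.     0.0001] dr_y 0.04
[-0.21097223 -0.46870639 -0.89520525]
```

```bash
python3 -m crank '[{"linear":[0,0.0005,0],"dr":[0,0,0],"hand":0.4},{"linear":[0,0.001,0],"dr":[0,0,0],"hand":0.4},{"linear":[0,0.0015,0],"dr":[0,0,0],"hand":0.4},{"linear":[0,0.0015,0],"dr":[0,0,0],"hand":0.4}]' 40
```

```text
t: 28.98
eef_pos: [0.5689, 0.0526, 0.0101]
tool_rot: [-0.27, 0.27, 0.653, -0.653]
contact_force: [-4.1, -0.5, 9.6]
gripper_width: 0.769
```

```bash
python3 -m crank '[{"linear":[0,-0.001,0],"dr":[0,0,0],"hand":0.4},{"linear":[0,-0.001,0],"dr":[0,0,0],"hand":0.78},{"linear":[0,-0.001,0],"dr":[0,0,0],"hand":0.78},{"linear":[0,-0.001,0],"dr":[0,0,0],"hand":0.78},{"linear":[0,-0.001,0],"dr":[0,0,0],"hand":0.78},{"linear":[0,-0.03,0],"dr":[0,0,0],"hand":0.78},{"linear":[0,-0.07,0],"dr":[0,0,0],"hand":0.78},{"linear":[0,-0.11,0],"dr":[0,0,0],"hand":0.78},{"linear":[0,-0.15,0],"dr":[0,0,0],"hand":0.78},{"linear":[0,-0.19,0],"dr":[0,0,0],"hand":0.3}]' 40
python3 - <<'E'
from h import *
for _ in range(3): bot.read_camera("wrist")
look("wrist","dish",.567,.0542,.012,save="w11"); look("wrist","short_post",.6483,.0542,.012); print(bot.get_obs()["q"])
rel([.5714,.2584,.17],13.4)
E
```

```text
t: 29.82
eef_pos: [0.5684, 0.0525, 0.2009]
tool_rot: [0.27, -0.27, -0.653, 0.653]
contact_force: [0.6, 0.8, 0.1]
gripper_width: 0.771
wrist dish [0.569  0.0536] IoU 0.961 score 0.81 [276. 166. 369. 258.]
  place_of [0.5694 0.0525] 0.71
wrist short_post [0.6487 0.0543] IoU 0.873 score 0.79 [211. 120. 259. 162.]
  place_of [0.6446 0.0555] 0.88
[-0.15316334  0.34454162 -0.06009675  1.84035225  0.02468965  0.96047788
 -2.57932735]
TCP [0.5679 0.0524 0.1974] jaw -134.95 -> linear [ 0.143   0.0273 -0.1484] dr_y 31.65
```

View pics/w11.png

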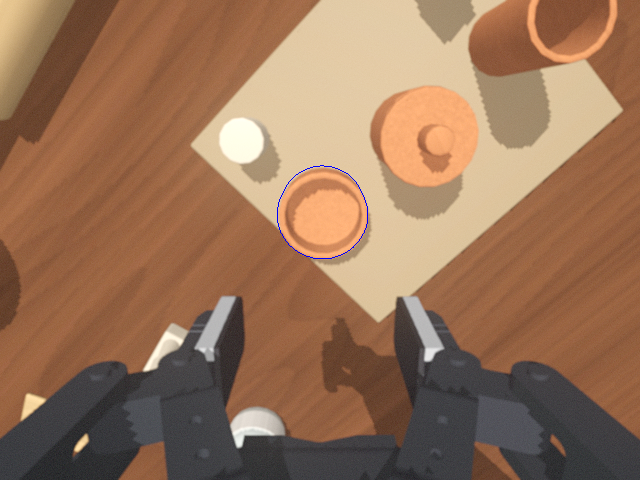

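Wrist view: the dish stands at (323,212), in front of the short post at (241,140), with the jar and lid at (428,137) and the beaker at (560,30). It measures (0.569, 0.054), within 2 mm. Next is the cone pack; the wrist has to turn the long way because of joint 7's range.

```bash
python3 -m crank '[{"linear":[0.07,0,-0.07],"dr":[0,-70,0],"hand":0.1},{"linear":[0.143,0,-0.148],"dr":[0,-70,0],"hand":0.1},{"linear":[0.143,0,-0.148],"dr":[0,-70,0],"hand":0.1},{"linear":[0.143,0,-0.148],"dr":[0,-70,0],"hand":0.1},{"linear":[0.143,0,-0.148],"dr":[0,-70,0],"hand":0.1},{"linear":[0.143,0,-0.148],"dr":[0,-70,0],"hand":0.1},{"linear":[0.143,0,-0.148],"dr":[0,-70,0],"hand":0.1},{"linear":[0.143,0,-0.148],"dr":[0,-70,0],"hand":0.1},{"linear":[0.143,0,-0.148],"dr":[0,-70,0],"hand":0.1},{"linear":[0.143,0,-0.148],"dr":[0,-70,0],"hand":0.1}]' 30
python3 -m crank '[{"linear":[0,0,0],"dr":[0,-78,0],"hand":0.1},{"linear":[0,0,0],"dr":[0,-78,0],"hand":0.1},{"linear":[0,0,0],"dr":[0,-78,0],"hand":0.1},{"linear":[0,0,0],"dr":[0,-78,0],"hand":0.1},{"linear":[0,0,0],"dr":[0,-78,0],"hand":0.1},{"linear":[0,0,0],"dr":[0,-78,0],"hand":0.1},{"linear":[0,0,0],"dr":[0,-78,0],"hand":0.1},{"linear":[0,0,0],"dr":[0,-78,0],"hand":0.1},{"linear":[0,0,0],"dr":[0,-78,0],"hand":0.1},{"linear":[0,0,0],"dr":[0,-78,0],"hand":0.1}]' 30
python3 - <<'E'
from h import *
for _ in range(2): bot.read_camera("wrist")
print(bot.get_obs()["q"]); L=look("wrist","cone_pack",.5714,.2584,0,.2338,save="w12"); p=L[0][0][0]
rel([p[0],p[1],.17],np.degrees(p[2]))
E
```

```text
t: 31.1
eef_pos: [0.5716, 0.2582, 0.1976]
tool_rot: [-0.155, 0.156, -0.69, 0.69]
contact_force: [0.3, -0.8, -0.4]
gripper_width: 0.549
t: 31.93
eef_pos: [0.5717, 0.258, 0.1977]
tool_rot: [-0.529, 0.53, -0.469, 0.468]
contact_force: [0.0, -0.5, 0.4]
gripper_width: 0.55
[-0.06172656  0.50804936 -0.63346743  1.67373543  0.33269694  1.07222807
 -0.67921208]
wrist cone_pack [0.5714 0.2584 0.2338] IoU 0.0 score 0.36 [108. 150. 207. 235.]
  place_of [0.5714 0.2589] 0.78
TCP [0.572  0.2581 0.1984] jaw 6.45 -> linear [-0.0003  0.0284 -0.0005] dr_y -6.94
```

View pics/w12.png

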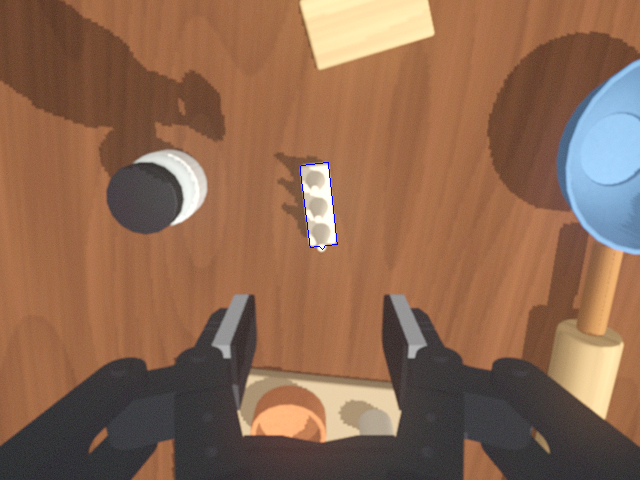

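Wrist view: the cone pack at (319,205) matches the outline at (0.5714, 0.2584) and 13.4° exactly; the glaze pot at (155,190) is well clear.

```bash
python3 -m crank '[{"linear":[0,0.04,0],"dr":[0,-7,0],"hand":0.1},{"linear":[0,0.08,0],"dr":[0,-7,0],"hand":0.1},{"linear":[0,0.12,0],"dr":[0,-7,0],"hand":0.1},{"linear":[0,0.16,0],"dr":[0,-7,0],"hand":0.1},{"linear":[0,0.18,0],"dr":[0,-7,0],"hand":0.1},{"linear":[0,0.19,0],"dr":[0,-7,0],"hand":0.1},{"linear":[0,0.194,0],"dr":[0,-7,0],"hand":0.1},{"linear":[0,0.194,0],"dr":[0,-7,0],"hand":0.1},{"linear":[0,0.194,0],"dr":[0,-7,0],"hand":0.1}]' 30
python3 -m crank '[{"linear":[0,0,0],"dr":[0,0,0],"hand":-0.85},{"linear":[0,0,0],"dr":[0,0,0],"hand":-0.85},{"linear":[0,0,0],"dr":[0,0,0],"hand":-0.85},{"linear":[0,0,0],"dr":[0,0,0],"hand":-0.85},{"linear":[0,0,0],"dr":[0,0,0],"hand":-0.85},{"linear":[0,0,0],"dr":[0,0,0],"hand":-0.85}]' 30
python3 - <<'E'
from h import *
bot.read_camera("wrist"); rel([.6483,-.0375,.15],0); print(bot.get_obs()["gripper_width"])
E
```

```text
t: 32.93
eef_pos: [0.5733, 0.2592, 0.0067]
tool_rot: [0.557, -0.555, 0.437, -0.438]
contact_force: [-0.1, -0.7, 0.5]
gripper_width: 0.553
t: 33.43
eef_pos: [0.5733, 0.2589, 0.0068]
tool_rot: [0.557, -0.555, 0.437, -0.438]
contact_force: [0.0, -1.2, 7.1]
gripper_width: 0.25
TCP [0.5733 0.2589 0.0068] jaw 13.64 -> linear [ 0.3056 -0.1433  0.0034] dr_y 13.64
0.2462805334337895
```

```bash
python3 -m crank '[{"linear":[0,-0.02,0],"dr":[0,0,0],"hand":-0.85},{"linear":[0,-0.06,0],"dr":[0,0,0],"hand":-0.85},{"linear":[0,-0.1,0],"dr":[0,0,0],"hand":-0.85},{"linear":[0.1,-0.14,0.002],"dr":[0,7,0],"hand":-0.85},{"linear":[0.3056,-0.14,0.0034],"dr":[0,13.6,0],"hand":-0.85},{"linear":[0.3056,-0.14,0.0034],"dr":[0,13.6,0],"hand":-0.85},{"linear":[0.3056,-0.14,0.0034],"dr":[0,13.6,0],"hand":-0.85},{"linear":[0.3056,-0.14,0.0034],"dr":[0,13.6,0],"hand":-0.85},{"linear":[0.3056,-0.14,0.0034],"dr":[0,13.6,0],"hand":-0.85},{"linear":[0.3056,-0.14,0.0034],"dr":[0,13.6,0],"hand":-0.85}]' 30
python3 -m crank '[{"linear":[0,0,0],"dr":[0,0,0],"hand":-0.85},{"linear":[0,0,0],"dr":[0,0,0],"hand":-0.85},{"linear":[0,0,0],"dr":[0,0,0],"hand":-0.85}]' 30
python3 - <<'E'
from h import *
bot.read_camera("wrist"); T=tool(); print(T[:3,3],bot.get_obs()["q"].round(2)); look("wrist","cone_pack",T[0,3],T[1,3],T[2,3]-.0065,0.0,save="w13"); rel([.6483,-.0375,.025],0)
E
```

```text
t: 34.32
eef_pos: [0.6434, -0.0226, 0.1443]
tool_rot: [0.5, -0.5, 0.499, -0.5]
contact_force: [1.3, 1.2, -0.8]
gripper_width: 0.246
t: 34.57
eef_pos: [0.6431, -0.0203, 0.1437]
tool_rot: [0.5, -0.5, 0.5, -0.5]
contact_force: [0.3, 1.3, -0.9]
gripper_width: 0.247
[ 0.64293194 -0.01894227  0.14365332] [ 0.32  0.57 -0.55  1.68  0.34  0.98 -0.34]
wrist cone_pack [ 0.6428 -0.0183 -0.0063] IoU 0.902 score 0.63 [286. 230. 348. 444.]
  place_of [ 0.6433 -0.0171] 0.82
TCP [ 0.643  -0.0184  0.1435] jaw 0.22 -> linear [0.0192 0.1185 0.0053] dr_y 0.22
```

View pics/w13.png

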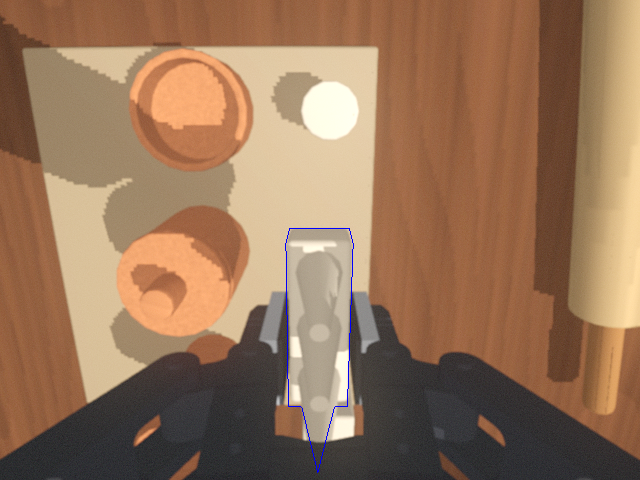

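Wrist view: the pack is held lengthwise along the posts' row at (318,340), with the short post at (330,110), the dish at (190,110) and the jar with lid at (180,275). Before lowering beside the lid, I'll check how far the finger linkages flare out.

```bash
python3 - <<'E'
from h import *
c=cam("wrist",np.eye(4))
for uv in [(268,300),(262,350),(235,345),(190,352),(165,358),(110,380),(60,410),(2,455),(0,470)]:
    o,v=ray(c,uv); 
    print(uv,[ (o+v*((X-o[0])/v[0])).round(3)[1:].tolist() for X in(-.011,0)])
E
```

```text
(268, 300) [[-0.009, -0.018], [0.014, -0.021]]
(262, 350) [[-0.041, -0.016], [-0.023, -0.018]]
(235, 345) [[-0.038, -0.024], [-0.02, -0.028]]
(190, 352) [[-0.042, -0.035], [-0.025, -0.041]]
(165, 358) [[-0.045, -0.041], [-0.028, -0.048]]
(110, 380) [[-0.055, -0.051], [-0.039, -0.06]]
(60, 410) [[-0.065, -0.057], [-0.052, -0.067]]
(2, 455) [[-0.078, -0.061], [-0.068, -0.072]]
(0, 470) [[-0.082, -0.059], [-0.072, -0.069]]
```

The linkages flare to about 50–55 mm at lid height and only about 52 mm is free. So I'll set the pack down 12 mm further back, then regrip it by its ends (jaws along y, clear on both sides) and shift it to the line.

```bash
python3 -m crank '[{"linear":[0.019,0.03,0.017],"dr":[0,0.2,0],"hand":-0.85},{"linear":[0.019,0.03,0.017],"dr":[0,0.2,0],"hand":-0.85},{"linear":[0.019,0.07,0.017],"dr":[0,0.2,0],"hand":-0.85},{"linear":[0.019,0.1,0.017],"dr":[0,0.2,0],"hand":-0.85},{"linear":[0.019,0.112,0.017],"dr":[0,0.2,0],"hand":-0.85},{"linear":[0.019,0.118,0.017],"dr":[0,0.2,0],"hand":-0.85},{"linear":[0.019,0.121,0.017],"dr":[0,0.2,0],"hand":-0.85},{"linear":[0.019,0.1225,0.017],"dr":[0,0.2,0],"hand":-0.85},{"linear":[0.019,0.1225,0.017],"dr":[0,0.2,0],"hand":-0.85}]' 30
python3 - <<'E'
from h import *
bot.read_camera("wrist"); rel([.660,-.0375,.0187],0); print(bot.get_obs()["contact_force"])
E
```

```text
t: 35.52
eef_pos: [0.6614, -0.039, 0.0224]
tool_rot: [-0.5, 0.499, -0.5, 0.501]
contact_force: [-0.1, 0.8, -1.4]
gripper_width: 0.246
TCP [ 0.6615 -0.0392  0.0226] jaw -0.14 -> linear [-0.0017  0.0039 -0.0015] dr_y -0.14
[ 0.79659134  0.31455646 -1.10879446]
```

```bash
python3 -m crank '[{"linear":[-0.0015,0.001,-0.001],"dr":[0,0,0],"hand":-0.85},{"linear":[-0.0015,0.002,-0.001],"dr":[0,0,0],"hand":-0.85},{"linear":[-0.0015,0.003,-0.001],"dr":[0,0,0],"hand":-0.85},{"linear":[-0.0015,0.004,-0.001],"dr":[0,0,0],"hand":-0.85},{"linear":[-0.0015,0.0045,-0.001],"dr":[0,0,0],"hand":-0.85},{"linear":[-0.0015,0.0045,-0.001],"dr":[0,0,0],"hand":-0.85}]' 30
```

```text
t: 36.07
eef_pos: [0.6597, -0.0377, 0.0188]
tool_rot: [-0.499, 0.499, -0.5, 0.501]
contact_force: [-5.3, -0.6, 15.5]
gripper_width: 0.246
```

```bash
python3 -m crank '[{"linear":[0,-0.001,0],"dr":[0,0,0],"hand":-0.85},{"linear":[0,-0.001,0],"dr":[0,0,0],"hand":-0.35},{"linear":[0,-0.001,0],"dr":[0,0,0],"hand":-0.35},{"linear":[0,-0.001,0],"dr":[0,0,0],"hand":-0.35},{"linear":[0,-0.001,0],"dr":[0,0,0],"hand":-0.35},{"linear":[0,-0.03,0],"dr":[0,0,0],"hand":-0.35},{"linear":[0,-0.07,0],"dr":[0,0,0],"hand":-0.35},{"linear":[0,-0.11,0],"dr":[0,0,0],"hand":-0.35},{"linear":[0,-0.15,0],"dr":[0,0,0],"hand":-0.35}]' 20
python3 -m crank '[{"linear":[0,-0.02,0],"dr":[0,60,0],"hand":1},{"linear":[0,-0.02,0],"dr":[0,60,0],"hand":1},{"linear":[0,-0.02,0],"dr":[0,60,0],"hand":1},{"linear":[0,-0.02,0],"dr":[0,60,0],"hand":1},{"linear":[0,-0.02,0],"dr":[0,60,0],"hand":1},{"linear":[0,-0.02,0],"dr":[0,60,0],"hand":1},{"linear":[0,-0.02,0],"dr":[0,60,0],"hand":1},{"linear":[0,-0.02,0],"dr":[0,60,0],"hand":1},{"linear":[0,-0.02,0],"dr":[0,60,0],"hand":1},{"linear":[0,-0.02,0],"dr":[0,60,0],"hand":1}]' 20
python3 -m crank '[{"linear":[0,0,0],"dr":[0,30,0],"hand":1},{"linear":[0,0,0],"dr":[0,30,0],"hand":1},{"linear":[0,0,0],"dr":[0,30,0],"hand":1},{"linear":[0,0,0],"dr":[0,30,0],"hand":1},{"linear":[0,0,0],"dr":[0,30,0],"hand":1},{"linear":[0,0,0],"dr":[0,30,0],"hand":1}]' 20
python3 - <<'E'
from h import *
for _ in range(2): bot.read_camera("wrist")
print(bot.get_obs()["q"].round(2)); L=look("wrist","cone_pack",.660,-.0375,.012,0.,save="w14"); p=L[0][0][0]; rel([p[0],p[1],.012],-90)
E
```

```text
t: 36.82
eef_pos: [0.6588, -0.0378, 0.1676]
tool_rot: [0.499, -0.5, 0.501, -0.5]
contact_force: [0.7, -0.3, -0.6]
gripper_width: 0.325
t: 37.65
eef_pos: [0.6592, -0.0377, 0.1862]
tool_rot: [-0.182, 0.182, -0.683, 0.683]
contact_force: [-0.3, 0.1, 0.6]
gripper_width: 1.001
t: 38.15
eef_pos: [0.6592, -0.0378, 0.1863]
tool_rot: [-0.0, 0.0, -0.707, 0.707]
contact_force: [-0.1, 0.3, 0.1]
gripper_width: 1.001
[ 0.11  0.5  -0.21  1.62  0.12  1.03 -1.7 ]
wrist cone_pack [ 0.6575 -0.037  -0.0111] IoU 0.89 score 0.72 [274. 197. 358. 237.]
  place_of [ 0.6577 -0.0361] 0.7
TCP [ 0.6593 -0.038   0.1864] jaw -90.03 -> linear [ 0.0018  0.1744 -0.0009] dr_y -0.03
```

View pics/w14.png

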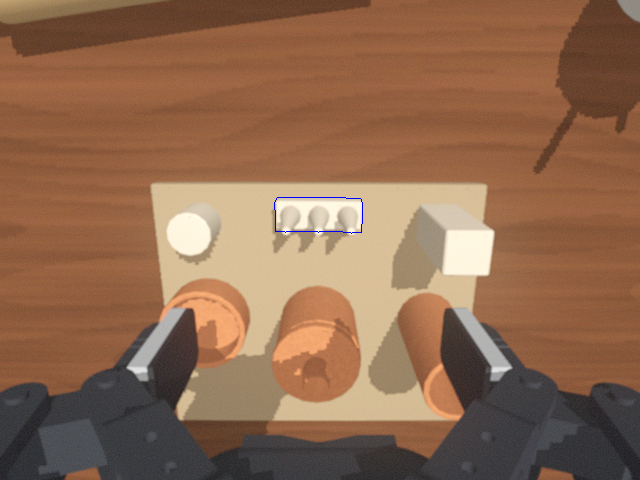

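Wrist view: the pack stands at (318,215) between the posts at (193,230) and (455,240), about 10 mm behind their line as planned. Regripping by the ends.

```bash
python3 -m crank '[{"linear":[0.0012,0.04,-0.0006],"dr":[0,0,0],"hand":0.75},{"linear":[0.0012,0.08,-0.0006],"dr":[0,0,0],"hand":0.75},{"linear":[0.0012,0.11,-0.0006],"dr":[0,0,0],"hand":0.75},{"linear":[0.0012,0.14,-0.0006],"dr":[0,0,0],"hand":0.75},{"linear":[0.0012,0.16,-0.0006],"dr":[0,0,0],"hand":0.75},{"linear":[0.0012,0.17,-0.0006],"dr":[0,0,0],"hand":0.75},{"linear":[0.0012,0.175,-0.0006],"dr":[0,0,0],"hand":0.75},{"linear":[0.0012,0.175,-0.0006],"dr":[0,0,0],"hand":0.75},{"linear":[0.0012,0.175,-0.0006],"dr":[0,0,0],"hand":0.75}]' 20
python3 -m crank '[{"linear":[0,0,0],"dr":[0,0,0],"hand":0.3},{"linear":[0,0,0],"dr":[0,0,0],"hand":0.3},{"linear":[0,0,0],"dr":[0,0,0],"hand":0.3},{"linear":[0,0,0],"dr":[0,0,0],"hand":0.3},{"linear":[0,0,0],"dr":[0,0,0],"hand":0.3}]' 20
python3 - <<'E'
from h import *
bot.read_camera("wrist"); rel([.649,-.0373,.0112],-90)
E
```

```text
t: 39.15
eef_pos: [0.6591, -0.0372, 0.0126]
tool_rot: [-0.0, 0.001, 0.707, -0.707]
contact_force: [-0.1, 0.3, 0.5]
gripper_width: 0.876
t: 39.57
eef_pos: [0.6595, -0.0373, 0.0133]
tool_rot: [-0.0, -0.002, -0.707, 0.707]
contact_force: [-1.5, -0.1, 6.2]
gripper_width: 0.742
TCP [ 0.6595 -0.0373  0.0133] jaw -90.14 -> linear [0.0105 0.0021 0.    ] dr_y -0.14
```

```bash
python3 -m crank '[{"linear":[0,-0.002,0],"dr":[0,0,0],"hand":0.3},{"linear":[0,-0.004,0],"dr":[0,0,0],"hand":0.3},{"linear":[0.005,-0.004,0],"dr":[0,0,0],"hand":0.3},{"linear":[0.0098,-0.004,0],"dr":[0,0,0],"hand":0.3},{"linear":[0.0098,-0.004,0],"dr":[0,0,0],"hand":0.3},{"linear":[0.0098,-0.0025,0],"dr":[0,0,0],"hand":0.3},{"linear":[0.0098,-0.001,0],"dr":[0,0,0],"hand":0.3},{"linear":[0.0098,0,0],"dr":[0,0,0],"hand":0.3},{"linear":[0.0098,0.0007,0],"dr":[0,0,0],"hand":0.3},{"linear":[0.0098,0.0007,0],"dr":[0,0,0],"hand":0.3}]' 20
python3 -m crank '[{"linear":[0,0,0],"dr":[0,0,0],"hand":0.3},{"linear":[0,-0.0007,0],"dr":[0,0,0],"hand":0.6},{"linear":[0,-0.0007,0],"dr":[0,0,0],"hand":0.75},{"linear":[0,-0.0007,0],"dr":[0,0,0],"hand":0.75},{"linear":[0,-0.0007,0],"dr":[0,0,0],"hand":0.75},{"linear":[0,-0.03,0],"dr":[0,0,0],"hand":0.75},{"linear":[0,-0.07,0],"dr":[0,0,0],"hand":0.75},{"linear":[0,-0.11,0],"dr":[0,0,0],"hand":0.75},{"linear":[0,-0.15,0],"dr":[0,0,0],"hand":0.75},{"linear":[0.02,-0.19,0],"dr":[0,0,0],"hand":0.75}]' 20
python3 - <<'E'
from h import *
for _ in range(3): bot.read_camera("wrist")
for n,x,y,z,a in(("cone_pack",.648,-.0375,.012,0.),("jar",.566,-.0365,.012,None),("lid",.5645,-.036,.066,None),("beaker",.567,-.128,.012,None),("dish",.568,.054,.012,None),("tall_post",.648,-.129,.012,0.),("short_post",.648,.054,.012,None),("kiln_shelf",.568,-.037,0,0.)):
    look("wrist",n,x,y,z,a,save="w15" if n=="cone_pack" else None)
E
```

```text
t: 40.45
eef_pos: [0.648, -0.0373, 0.0132]
tool_rot: [0.001, -0.001, -0.707, 0.707]
contact_force: [-9.9, -0.8, 22.6]
gripper_width: 0.739
t: 41.28
eef_pos: [0.632, -0.0369, 0.2001]
tool_rot: [0.0, 0.002, 0.707, -0.707]
contact_force: [0.6, -0.4, 0.6]
gripper_width: 0.873
wrist cone_pack [ 0.6472 -0.0369 -0.0163] IoU 0.956 score 0.58 [276. 173. 355. 208.]
  place_of [ 0.6462 -0.0369] 0.75
  place_of [ 0.5651 -0.0383] 0.26
wrist jar [ 0.5659 -0.0359] IoU 0.255 score 0.84 [281. 243. 360. 302.]
  place_of [ 0.5639 -0.0374] 0.61
wrist lid [ 0.5639 -0.0357] IoU 0.924 score 0.8 [274. 275. 360. 357.]
  place_of [ 0.5648 -0.0353] 0.57
wrist beaker [ 0.5677 -0.1259] IoU 0.539 score 0.74 [396. 254. 501. 347.]
wrist beaker [ 0.567 -0.128] IoU 0.0 score 0.69 [160. 241. 250. 324.]
  place_of [ 0.5672 -0.1258] 0.67
wrist dish [0.5684 0.0536] IoU 0.836 score 0.77 [159. 242. 251. 330.]
wrist dish [0.568 0.054] IoU 0.0 score 0.55 [  2. 363.  37. 411.]
  place_of [0.5676 0.0535] 0.95
wrist tall_post [ 0.649  -0.1286 -0.1453] IoU 0.905 score 0.93 [416. 165. 491. 226.]
  place_of [ 0.6475 -0.1291] 0.67
wrist short_post [0.6487 0.0537] IoU 0.93 score 0.8 [171. 165. 225. 215.]
  place_of [0.6475 0.054 ] 0.94
  place_of [ 0.5662 -0.1268] 0.39
wrist kiln_shelf [ 0.5688 -0.0368 -0.0042] IoU 0.575 score 0.76 [153. 143. 484. 387.]
```

View pics/w15.png

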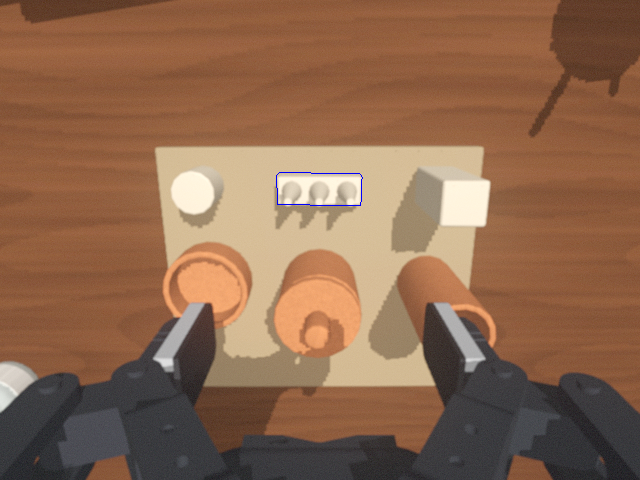

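Wrist view: the pack at (319,190) is in line midway between the posts at (196,190) and (455,195). The dish at (207,285), jar with lid at (318,300) and beaker at (445,305) form one row in front of them. All is within about 3 mm and the gripper is clear, so I'm handing in.

```bash
python3 -c "
from station import bot
print(bot.get_obs()['t']); print(bot.hand_in())"
```

```text
42.6333
the job is handed in; nothing more can be done
None
```

The kiln shelf is loaded as asked and the job is handed in at 42.6 s of the 128 s allowed. I worked in the order you gave: jar, its lid, beaker, dish, cone pack. The small lid and the glaze pot were never touched.

The last wrist-camera checks, with the gripper clear at 0.20 m, compare with the targets like this:

| Item | Measured (x, y) in m | Off target |
|---|---|---|
| Jar | (0.566, -0.036) | about 3 mm towards the robot from the shelf centre |
| Lid | (0.564, -0.036) | 2 mm from the jar's axis, with contact at the seated height |
| Beaker | (0.567, -0.126 to -0.128) | 2–3 mm sideways from straight in front of the tall post |
| Dish | (0.568, 0.054) | within 1 mm of straight in front of the short post |
| Cone pack | (0.647, -0.037) | 1–2 mm from midway between the posts, turned under 1° |

- **Cone pack:** it took two steps. The finger linkages would have brushed the lid, so I set it down about 10 mm behind the posts' line, then regripped it by its ends and shifted it into place.
- **Weak checks:** in that last picture the jar, beaker and shelf were partly hidden, so their fits were poor (overlap 0.26, 0.54 and 0.58). For the jar and shelf I rely on the agreeing earlier clear views. The beaker's earlier clear view gave (0.566, -0.127).
- **Tall post angle:** the fit's yaw for the tall post (-0.15 rad) disagreed with the shelf edges, which show nearly 0. I took it as noise.

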